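# Fetch the thermostat bulb from behind the gauge and the handwheel

## Robot

A 7-joint arm with a two-finger parallel gripper is mounted at the origin on the work surface. World frame = base frame: x ahead of the robot, y to its left, z up, the work surface at z = 0. Lengths are in m, angles in rad, forces in N, time in s.
With the tool pointing down it reaches from about 0.4 to 0.85 m from the base axis. Payload 10.4 kg.
Tool frame: the origin (TCP) lies on the front face of the gripper's body, between the roots of the fingers; the fingertips stand 70 mm ahead of it and the grasp point (between the pads) lies 51 mm ahead of it (grasp_offset is the distance from the TCP to the grasp point, in m); z points along the fingers, y is the direction in which the jaws open and shut (so a half turn about z gives the same grasp; the last joint's range is limited). The gripper opens to 87 mm and grips with 3 to 60 N. Pads are 19 mm wide; open, the fingers measure 117 mm over their backs; the gripper's body (75 mm by 190 mm) begins 51 mm behind the grasp point.
Start: joints at [1.235, 0.332, -0.065, 1.46, 0.022, 1.35, -0.088], TCP at [0.192, -0.595, 0.292] pointing down, gripper open.
Joint ranges: [-2.6, 2.6], [-0.5, 2.12], [-1.47, 1.34], [0.16, 2.42], [-1.27, 4.41], [0.06, 2.06], [-2.6, 2.6]. Speed limits (rad/s): [2.22, 2.22, 2.79, 2.79, 3.14, 3.14, 3.14].

## Interface

Orientations are given as a unit quaternion [x, y, z, w].
In Python, from bench import * gives the robot as it stands. The module is installed in compiled form; this text tells all that it offers.
- The arm moves only by the tool arm_command, never from a script. Its argument "commands" is a list of rows, each a list of 3 entries, a list of its own where there are three numbers: the opening in per cent of the stroke, from 0 (shut) to 100 (fully open), then the shift along the tool's x, y, z in m, then the turn, a rotation vector about the tool's x, y, z in rad. A call has exactly 10 rows; each row is the pose to reach, as a shift and turn from the pose commanded when the call began, along the tool's axes at that moment; what a row does not reach only later rows make up. A row lasts 1/12 s, in which the tool goes at most 41.7 mm and 7.16 degrees, less where a joint would pass 70% of its speed; a pose out of reach is approached as far as the arm can. A call with a gripper value outside its range is refused whole. The fingers move at their own pace and stop on an object; "squeeze" is the grip in N (left out, the last holds). Time passes only in rows, so rows that repeat a pose let the fingers close, or fill a call up. It gives the time, the measured TCP pose, the force and the opening at its end, in the units of the state.
- read_state(): the state, without advancing time (a new reading comes with each control period).
- camera(name): name is "side" or "top" or "wrist"; returns a dict with "pixels" (420x560x3 uint8, red, green, blue), "fx", "fy", "cx", "cy" (pixels), "rvec" (rotation vector, rad) and "tvec" (3), from world to camera coordinates, as OpenCV has them; the wrist camera has in their place "mount" (4x4, takes a point from camera to tool coordinates, whose origin is the TCP and whose axes are the flange's). Camera axes: x right, y down, z forward; pixel columns grow to the right and rows downward; lengths in m; the calibration is good to about 2 mm. A picture is of the moment at which its call begins: read the wrist's pose just before it. There is no depth.
- close_job(): hands the job in, once; it reports no verdict.
The state is a dict: "time": time; "joint_positions": joint angles; "joint_vel": joint speeds; "joint_torque": joint torques, N m; "ee_pos": TCP position; "eef_rot": TCP orientation; "ft_force": force on the tool from outside, world axes, zero at the start; "torque": the same for the moment, N m; "width": finger opening in m.
Only numpy, scipy, OpenCV 4.12 (cv2) and the standard library are available. Lean on these libraries where they do the work, as an engineer would, in place of code of your own. Each camera call takes 0.05 s, during which the arm holds its last target.

## Task

The chrome thermostat bulb lies in the rack behind the gauge and the handwheel. Set both of these upright in the empty grey side tray first, and leave them there while you move the bulb into the two saddles of the carrier beside the copper pipe, centred lengthways, either way round; then put the gauge and the handwheel back, upright, each on the rack pad it came from. Do not let them tip over, and do not shift the two brass bushings on the rack.

Things in the scene. Friction and masses are not known exactly. Their poses are not given: they have to be found in the camera images.
- gauge: Temperature gauge, 58 mm tall, face up: white dial with red rim on a steel-grey case 58 mm across (from 20 to 58 mm above its underside), on a brass foot 48 mm across. 0.25 kg. Origin: centre of the underside, z up. Stands on one of the rack's two black pads, 80 mm from the handwheel; which pad varies. Grip the case across, in line with the two pads: the bulb is close behind.
- handwheel: Squat black valve handwheel lying flat: five-spoke rim 68 mm across and 13 mm high (treat as a solid disc), round central boss 26 mm across rising to 50 mm above the underside. 0.35 kg. Origin: centre of the underside; z up along the boss. Grip the boss above the rim. Stands on the rack's other black pad.
- bulb: Chrome thermostat bulb: level bar 16 mm in diameter. Origin on its axis at the middle of its 140 mm length; x along the bar: plain end at -70 mm, brass hexagon 20 mm across flats from +50 to +62, copper tail 10 mm across to +70 mm. 0.14 kg. Starts along the rack's y, within 3 mm of centre, in the rack's two V saddles, axis 30 mm above the table. Grip at the origin, across the bar.
- rack: Fixed galvanized plate 170 mm (x) by 240 mm (y); floor 4 mm above the table; lip 32 mm high on the +x edge, 10 mm at both ends. Origin: centre of the underside, x away from the robot. Flat black round pads, 74 mm across, at x -22, y +40 and -40 mm hold gauge and handwheel within 3 mm of centre. V saddles 8 mm thick at x +30, y +35 and -35 mm hold the bulb, axis at z 30 mm.
- tray: Fixed empty shallow grey side tray, 240 mm (its x) by 130 mm (its y), walls 4 mm thick and 16 mm high, floor 4 mm thick. Origin: centre of the underside. Room for the gauge and the handwheel side by side along x. It stands to the left or the right of the rack.
- carrier: Fixed bulb carrier, on the other side of the rack: plate 150 mm (x) by 115 mm, 4 mm thick; two V saddles 8 mm thick, 34 mm wide, 33 mm high, at x +35 and -35 mm, y 0; copper pipe 22 mm across along x at y +52 mm, top at z 29 mm. Origin: underside of the plate below the middle of the seat. A seated bulb lies along x with its origin at x 0, y 0, z 30 mm.
- bushing_large: Larger brass hex bushing, 32 mm across flats, 24 mm tall, standing loose on the rack's floor behind the bulb's end (near rack x +55, y -94 mm). Not to be moved. Origin: centre of the underside.
- bushing_small: Smaller brass hex bushing, 22 mm across flats, 18 mm tall, standing loose at the rack's front corner (near rack x -55, y +99 mm). Not to be moved. Origin: centre of the underside.
There are look-alikes about, which are no part of the job. Several things have the shape of the bulb; the one meant has the colours described above.

How it is judged:
By the outcome, as a careful person would: the job done as asked, in the order asked, and still so for the second after the job is handed in, with the robot touching nothing.
It also fails if it takes over 130 s, if anything falls off the work surface, if the arm or the gripper's body presses on something with over 40 N, if the wrist force passes 120 N, or if a joint passes its speed limit or range.

## Working session

There is one attempt and no reset: what is moved stays moved. The work goes in short steps, Python scripts to look and compute and a tool call to move; the robot and the scene stay as the last step left them, time stands still between calls to the robot, and variables do not carry over. Pictures are saved under pics/ and viewed, and the job is handed in when it is done.

Besides the shell and the picture viewer there is one more tool, called after "Emit:" by a JSON object that holds its "op" and its "data". arm_command: Moves the arm, as the interface text tells. Its arguments: {"type":"object","properties":{"commands":{"type":"array","items":{"type":"array"}},"squeeze":{"type":"number"}},"required":["commands"]}

```bash
mkdir -p pics; python3 - <<'E'
from bench import *
import cv2,numpy as np
s=read_state(); print({k:np.round(v,4).tolist() for k,v in s.items()})
for n in ["side","top","wrist"]:
    c=camera(n); cv2.imwrite(f"pics/{n}0.png",cv2.cvtColor(c["pixels"],cv2.COLOR_RGB2BGR))
    print(n,{k:np.round(v,4).tolist() for k,v in c.items() if k!="pixels"})
E
```

```text
{'time': 0.0, 'joint_positions': [1.2354, 0.3328, -0.0647, 1.4609, 0.0216, 1.3499, -0.0885], 'joint_vel': [0.0005, -0.0006, -0.0, -0.0002, 0.0005, -0.0004, -0.0002], 'joint_torque': [0.0003, -62.3259, 0.0248, -38.9895, -0.0613, 0.0399, 0.0002], 'ee_pos': [0.1922, -0.5944, 0.2915], 'eef_rot': [0.9878, 0.1558, -0.0001, -0.0007], 'ft_force': [-0.5051, -0.3868, -0.4672], 'torque': [0.0208, -0.0247, -0.0023], 'width': 0.0872}
side {'fx': 379.2219, 'fy': 379.2219, 'cx': 278.9568, 'cy': 210.5085, 'rvec': [0.5958, -2.765, 1.0175], 'tvec': [0.48, 0.2246, 0.8513]}
top {'fx': 414.7326, 'fy': 414.7326, 'cx': 285.8041, 'cy': 211.0903, 'rvec': [2.1929, -2.1456, 0.1165], 'tvec': [-0.0433, 0.5268, 1.1329]}
wrist {'fx': 306.5876, 'fy': 306.5876, 'cx': 284.4977, 'cy': 207.0365, 'mount': [[0.001, -0.9631, -0.2692, 0.073], [1.0, 0.0009, 0.0006, -0.0007], [-0.0003, -0.2692, 0.9631, -0.092], [0.0, 0.0, 0.0, 1.0]]}
```

View pics/top0.png

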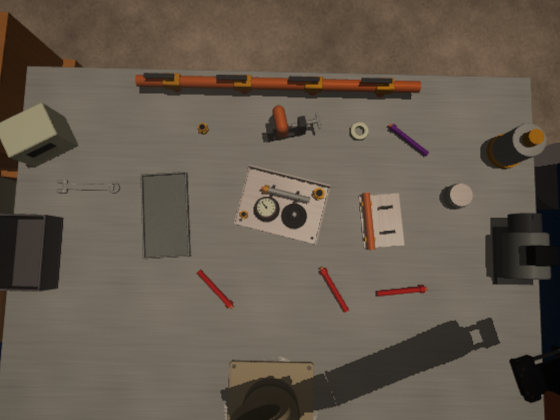

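View pics/side0.png

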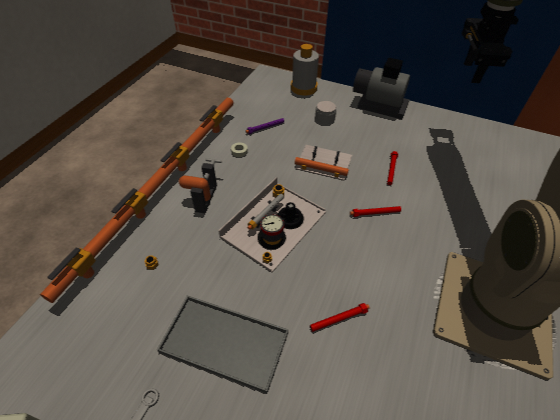

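View pics/wrist0.png

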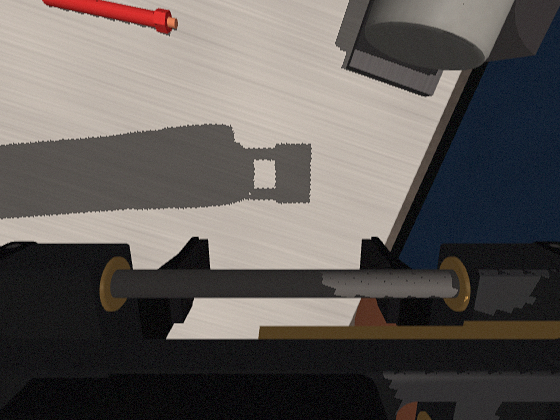

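Candidates for the bulb (top view): red bars at (214,289), (334,289) and (401,291), a purple bar at (408,139), and the chrome bar in the rack at (286,193). The chrome one matches the description. I'll check it with close crops.

```bash
cat > h.py <<'E'
from bench import *
import cv2,numpy as np
from scipy.spatial.transform import Rotation as R
def pose():
    s=read_state(); return s,R.from_quat(s["eef_rot"]),np.array(s["ee_pos"])
def ext(c,s=None):
    # returns Rwc, twc (camera->world), from world->camera rvec
    if "mount" in c:
        M=np.array(c["mount"]); r=R.from_quat(s["eef_rot"]).as_matrix(); p=np.array(s["ee_pos"])
        return r@M[:3,:3], r@M[:3,3]+p
    r=cv2.Rodrigues(np.array(c["rvec"],float))[0]; return r.T, -r.T@np.array(c["tvec"],float)
def bp(c,uv,z,s=None):
    A,t=ext(c,s); uv=np.atleast_2d(uv).astype(float)
    d=np.c_[(uv[:,0]-c["cx"])/c["fx"],(uv[:,1]-c["cy"])/c["fy"],np.ones(len(uv))]@A.T
    k=(np.asarray(z)-t[2])/d[:,2]; return t+d*k[:,None]
def pj(c,X,s=None):
    A,t=ext(c,s); q=(np.atleast_2d(X)-t)@A
    return np.c_[q[:,0]/q[:,2]*c["fx"]+c["cx"],q[:,1]/q[:,2]*c["fy"]+c["cy"]]
def save(im,name,crop=None,k=1):
    if crop: x0,y0,x1,y1=crop; im=im[y0:y1,x0:x1]
    im=cv2.resize(im,None,fx=k,fy=k,interpolation=cv2.INTER_CUBIC)
    cv2.imwrite("pics/"+name,cv2.cvtColor(im,cv2.COLOR_RGB2BGR))
E
python3 - <<'E'
from h import *
c=camera("top"); im=c["pixels"]
save(im,"t_rack.png",(225,155,345,245),6.5)
save(im,"t_car.png",(345,175,425,265),6.5)
save(im,"t_tray.png",(130,160,210,270),5)
E
```

```text
(no output)
```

View pics/t_rack.png

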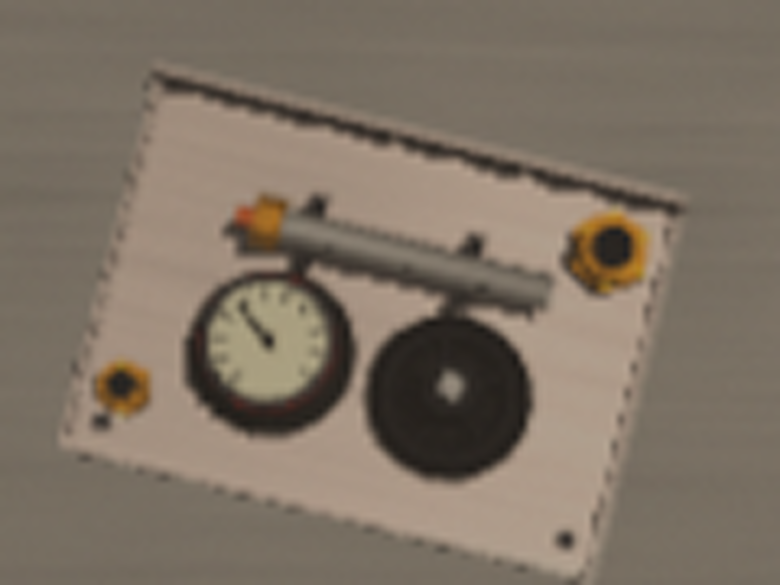

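View pics/t_car.png

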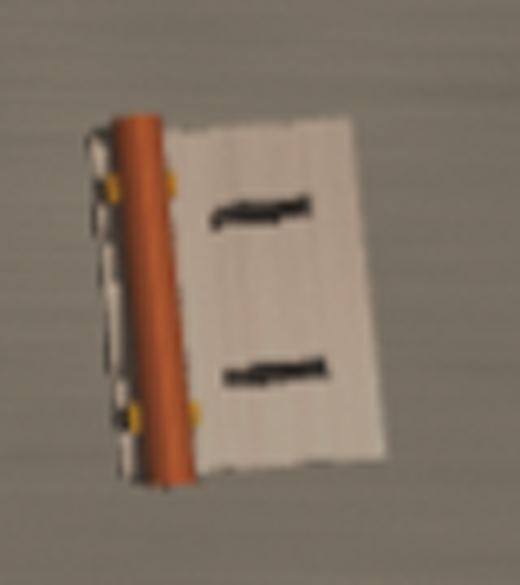

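View pics/t_tray.png

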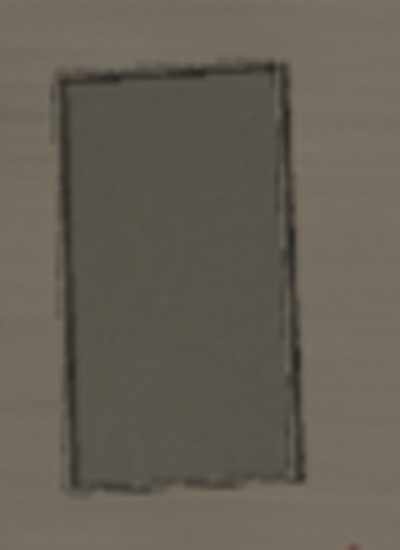

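```bash
python3 - <<'E'
from h import *
c=camera("top")
def f(pts,off,k,z): return bp(c,np.array(pts,float)/k+np.array(off)-0.5+0.5/k,np.full(len(pts),z))
o=np.round
rk=lambda p,z:f(p,(225,155),6.5,z)
print("gauge",o(rk([(268,340)],.063),4),"boss",o(rk([(452,385)],.055),4))
print("front corners z10",o(rk([(60,445),(590,580)],.008),4)); print("back z32",o(rk([(153,66),(688,195)],.032),4))
print("bulb ends",o(rk([(238,216),(548,288)],.034),4)); 
print("bushL",o(rk([(612,247)],.028),4),"S",o(rk([(122,383)],.022),4))
ca=lambda p,z:f(p,(345,175),6.5,z)
print("pipe ends",o(ca([(137,116),(172,485)],.029),4)," plate R corners",o(ca([(352,120),(386,457)],.004),4))
print("saddles",o(ca([(262,210),(277,371)],.026),4))
t=lambda p,z:f(p,(130,160),5,z)
P=t([(60,70),(287,64),(300,480),(73,488)],.016);print("tray",o(P,4),o(P.mean(0),4))
E
```

```text
gauge [[0.5342 0.0228 0.063 ]] boss [[ 0.5178 -0.0546  0.055 ]]
front corners z10 [[ 0.4923  0.1149  0.008 ]
 [ 0.4386 -0.1172  0.008 ]]
back z32 [[ 0.6562  0.0773  0.032 ]
 [ 0.6047 -0.1554  0.032 ]]
bulb ends [[ 0.5909  0.0385  0.034 ]
 [ 0.5626 -0.0954  0.034 ]]
bushL [[ 0.5819 -0.1232  0.028 ]] S [[0.5187 0.0873 0.022 ]]
pipe ends [[ 0.5851 -0.255   0.029 ]
 [ 0.4265 -0.2701  0.029 ]]  plate R corners [[ 0.5893 -0.3549  0.004 ]
 [ 0.4412 -0.3687  0.004 ]]
saddles [[ 0.5458 -0.3096  0.026 ]
 [ 0.4763 -0.3159  0.026 ]]
tray [[0.6271 0.3812 0.016 ]
 [0.6335 0.2522 0.016 ]
 [0.398  0.234  0.016 ]
 [0.3908 0.3603 0.016 ]] [0.5123 0.307  0.016 ]
```

```bash
cat >> h.py <<'E'
def go(x,y,z,yaw):
    """tool x axis at world angle yaw, tool down. prints shift and turn"""
    s,r,p=pose()
    T=R.from_matrix(np.array([[np.cos(yaw),np.sin(yaw),0],[np.sin(yaw),-np.cos(yaw),0],[0,0,-1.]]))
    print("t",round(s["time"],2),"pos",np.round(p,4),"yaw",round(float(np.arctan2(r.as_matrix()[1,0],r.as_matrix()[0,0])),4),"w",round(s["width"],4),"F",np.round(s["ft_force"],1))
    print("SHIFT",np.round(r.inv().apply(np.array([x,y,z])-p),4),"TURN",np.round((r.inv()*T).as_rotvec(),4),"total",round(float(np.linalg.norm(np.array([x,y,z])-p)),3))
E
python3 -c "
from h import *
go(.53,-.02,.27,-.21)"
```

```text
t 0.25 pos [ 0.1923 -0.5946  0.2919] yaw 0.3128 w 0.0872 F [0.1 0.4 0.2]
SHIFT [ 0.4981 -0.4427  0.0222] TURN [-6.000e-04  2.000e-04  5.228e-01] total 0.667
```

Emit:
{"op": "arm_command", "data": {"commands": [[100,[0.02,-0.018,0.001],[0,0,0.03]],[100,[0.05,-0.044,0.002],[0,0,0.08]],[100,[0.08,-0.071,0.004],[0,0,0.13]],[100,[0.11,-0.098,0.005],[0,0,0.18]],[100,[0.14,-0.124,0.006],[0,0,0.23]],[100,[0.17,-0.151,0.008],[0,0,0.28]],[100,[0.2,-0.178,0.009],[0,0,0.33]],[100,[0.23,-0.204,0.01],[0,0,0.38]],[100,[0.26,-0.231,0.012],[0,0,0.43]],[100,[0.29,-0.258,0.013],[0,0,0.48]]]}}

```text
time: 1.08
ee_pos: [0.3894, -0.2581, 0.2793]
eef_rot: [0.996, -0.085, 0.0, 0.0]
ft_force: [0.6, -0.2, -0.0]
width: 0.0873
```

```bash
python3 -c "
from h import *
go(.53,-.02,.27,-.21)"
```

```text
t 1.08 pos [ 0.3894 -0.2581  0.2793] yaw -0.1697 w 0.0873 F [ 0.6 -0.2 -0. ]
SHIFT [ 0.0984 -0.2584  0.0091] TURN [ 0.0005 -0.0002  0.0403] total 0.277
```

Emit:
{"op": "arm_command", "data": {"commands": [[100,[0.014,-0.036,0.001],[0,0,0.01]],[100,[0.028,-0.072,0.003],[0,0,0.02]],[100,[0.042,-0.108,0.004],[0,0,0.03]],[100,[0.056,-0.144,0.005],[0,0,0.04]],[100,[0.069,-0.18,0.006],[0,0,0.04]],[100,[0.082,-0.21,0.007],[0,0,0.04]],[100,[0.092,-0.24,0.008],[0,0,0.04]],[100,[0.098,-0.257,0.009],[0,0,0.04]],[100,[0.098,-0.257,0.009],[0,0,0.04]],[100,[0.098,-0.257,0.009],[0,0,0.04]]]}}

```text
time: 1.92
ee_pos: [0.5283, -0.022, 0.27]
eef_rot: [0.995, -0.102, -0.0, -0.0]
ft_force: [-0.2, -1.1, 0.4]
width: 0.0869
```

```bash
python3 - <<'E'
from h import *
import pickle
go(.53,-.02,.27,-.21)
s=read_state(); c=camera("wrist"); pickle.dump((s,c),open("w1.pkl","wb")); save(c["pixels"],"w1.png",None,1.42)
E
```

```text
t 1.92 pos [ 0.5283 -0.022   0.27  ] yaw -0.2051 w 0.0869 F [-0.2 -1.1  0.4]
SHIFT [ 0.0012 -0.0023 -0.    ] TURN [-0.0002  0.0006  0.0049] total 0.003
```

View pics/w1.png

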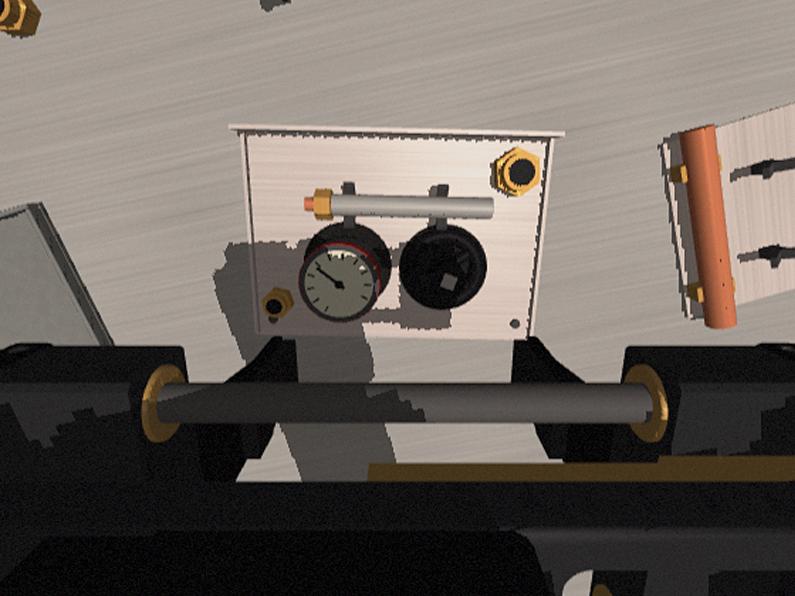

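Clear view: chrome bulb with brass hexagon and copper tail at (400,206), gauge dial (340,284), handwheel (442,267). Enlarging to measure.

```bash
python3 - <<'E'
from h import *
import pickle
s,c=pickle.load(open("w1.pkl","rb")); save(c["pixels"],"w1c.png",(155,80,405,245),3.2)
E
```

```text
(no output)
```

View pics/w1c.png

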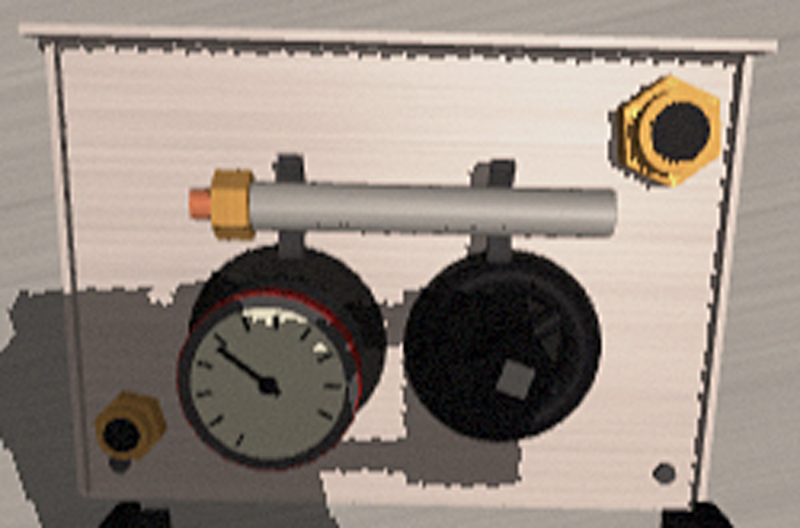

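```bash
python3 - <<'E'
from h import *
import pickle
s,c=pickle.load(open("w1.pkl","rb"))
f=lambda u,v,z: np.round(bp(c,np.array([u,v])/3.2+np.array([155,80])-.5+.5/3.2,[z],s)[0][:2],4)
print("dial",f(270,381,.063)); print("boss",f(516,380,.055),"rim",f(503,345,.016))
print("gaugepad",f(288,345,.005))
a,b=f(190,203,.03),f(616,212,.03); print("bulb",a,b,(a+b)/2,np.linalg.norm(a-b),"yaw",np.arctan2(-(a-b)[0],(a-b)[1]))
l,r=f(20,26,.032),f(778,43,.032); print("lip",l,r,np.linalg.norm(l-r),"yaw",np.arctan2(-(l-r)[0],(l-r)[1]))
l,r=f(82,495,.004),f(697,507,.004); print("front",l,r,np.linalg.norm(l-r),(l+r)/2)
print("saddles",f(290,205,.03),f(495,209,.03),"L",f(682,130,.028),"S",f(121,435,.022))
# model
from scipy.optimize import least_squares
y=-.209; A=np.array([[np.cos(y),-np.sin(y)],[np.sin(y),np.cos(y)]])
O=(f(290,205,.03)+f(495,209,.03))/2-A@[.03,0]; print("rack O via saddles",O)
for p in ([-.022,.04],[-.022,-.04],[.085,.12],[.085,-.12],[-.085,.12],[-.085,-.12]): print(p,np.round(O+A@p,4))
E
```

```text
dial [0.5354 0.0234]
boss [ 0.5179 -0.0528] rim [ 0.5213 -0.0525]
gaugepad [0.535  0.0251]
bulb [0.5929 0.0412] [ 0.5613 -0.0968] [ 0.5771 -0.0278] 0.1415717485941316 yaw -0.22510465230084298
lip [0.6566 0.0788] [ 0.6032 -0.1545] 0.2393333449396469 yaw -0.2250137508300245
front [0.4932 0.1177] [ 0.4398 -0.1157] 0.23943082508315422 [0.4665 0.001 ]
saddles [0.5855 0.0089] [ 0.5704 -0.0576] L [ 0.5828 -0.1223] S [0.518  0.0893]
rack O via saddles [ 0.54860283 -0.01812555]
[-0.022, 0.04] [0.5354 0.0256]
[-0.022, -0.04] [ 0.5188 -0.0527]
[0.085, 0.12] [0.6567 0.0816]
[0.085, -0.12] [ 0.6069 -0.1532]
[-0.085, 0.12] [0.4904 0.1169]
[-0.085, -0.12] [ 0.4406 -0.1179]
```

```bash
python3 -c "
from h import *
go(.535,.0235,.17,-.225)"
```

```text
t 1.97 pos [ 0.5281 -0.0233  0.27  ] yaw -0.2071 w 0.087 F [ 0.2 -1.  -0. ]
SHIFT [-0.0028 -0.0473  0.1   ] TURN [0.0004 0.0005 0.0179] total 0.111
```

Emit:
{"op": "arm_command", "data": {"commands": [[86,[0,-0.012,0.015],[0,0,0.01]],[86,[-0.001,-0.024,0.035],[0,0,0.018]],[86,[-0.002,-0.036,0.06],[0,0,0.018]],[86,[-0.003,-0.045,0.08],[0,0,0.018]],[86,[-0.003,-0.047,0.095],[0,0,0.018]],[86,[-0.003,-0.047,0.1],[0,0,0.018]],[86,[-0.003,-0.047,0.1],[0,0,0.018]],[86,[-0.003,-0.047,0.1],[0,0,0.018]],[86,[-0.003,-0.047,0.1],[0,0,0.018]],[86,[-0.003,-0.047,0.1],[0,0,0.018]]]}}

```text
time: 2.8
ee_pos: [0.5356, 0.0231, 0.1714]
eef_rot: [0.994, -0.113, 0.001, 0.0]
ft_force: [0.1, -0.0, 0.2]
width: 0.0748
```

```bash
python3 - <<'E'
from h import *
go(.535,.0235,.097,-.225)
s=read_state(); c=camera("wrist"); save(c["pixels"],"w2.png",None,1.42)
print(pj(c,[[.535,.0235,.063]],s)*1.42)
E
```

```text
t 2.8 pos [0.5356 0.0231 0.1714] yaw -0.2262 w 0.0748 F [ 0.1 -0.   0.2]
SHIFT [-0.0008 -0.0003  0.0744] TURN [ 0.0001 -0.0019 -0.0012] total 0.074
[[403.89131041 328.56060834]]
```

View pics/w2.png

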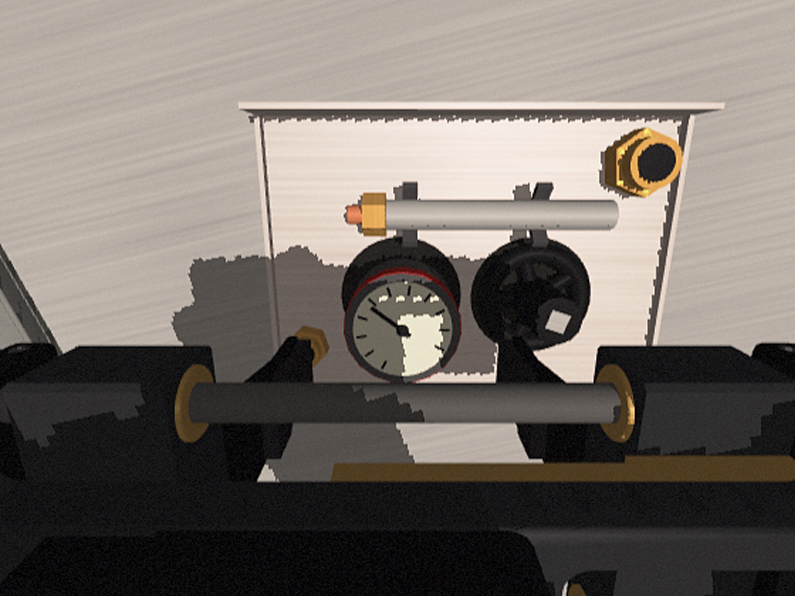

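Dial centre at (403,326), predicted (404,328): aligned. Descend and grip.

Emit:
{"op": "arm_command", "data": {"commands": [[86,[0,0,0.015],[0,0,0]],[86,[0,0,0.035],[0,0,0]],[86,[0,0,0.055],[0,0,0]],[86,[0,0,0.068],[0,0,0]],[86,[0,0,0.074],[0,0,0]],[86,[0,0,0.074],[0,0,0]],[86,[0,0,0.074],[0,0,0]],[86,[0,0,0.074],[0,0,0]],[72,[0,0,0.074],[0,0,0]],[66,[0,0,0.074],[0,0,0]]], "squeeze": 20}}

```text
time: 3.68
ee_pos: [0.5355, 0.0237, 0.0971]
eef_rot: [0.994, -0.112, 0.001, 0.0]
ft_force: [0.8, 0.0, -0.3]
width: 0.068
```

Emit:
{"op": "arm_command", "data": {"commands": [[55,[0,0,0],[0,0,0]],[45,[0,0,0],[0,0,0]],[40,[0,0,0],[0,0,0]],[40,[0,0,0],[0,0,0]],[40,[0,0,0],[0,0,0]],[40,[0,0,0],[0,0,0]],[40,[0,0,0],[0,0,0]],[40,[0,0,0],[0,0,0]],[40,[0,0,0],[0,0,0]],[40,[0,0,0],[0,0,0]]], "squeeze": 20}}

```text
time: 4.52
ee_pos: [0.5353, 0.0238, 0.0966]
eef_rot: [0.994, -0.112, 0.0, 0.0]
ft_force: [-0.7, -0.5, 6.0]
width: 0.0576
```

```bash
python3 - <<'E'
from h import *
go(.567,.3116,.16,-.225)
E
```

```text
t 4.52 pos [0.5353 0.0238 0.0966] yaw -0.2253 w 0.0576 F [-0.7 -0.5  6. ]
SHIFT [-0.0333 -0.2877 -0.0634] TURN [ 0.     -0.0006 -0.0003] total 0.296
```

Emit:
{"op": "arm_command", "data": {"commands": [[40,[0,0,-0.003],[0,0,0]],[40,[0,0,-0.009],[0,0,0]],[40,[0,0,-0.018],[0,0,0]],[40,[0,0,-0.03],[0,0,0]],[40,[0,0,-0.042],[0,0,0]],[40,[0,0,-0.053],[0,0,0]],[40,[0,-0.004,-0.06],[0,0,0]],[40,[-0.001,-0.013,-0.065],[0,0,0]],[40,[-0.003,-0.027,-0.065],[0,0,0]],[40,[-0.005,-0.046,-0.065],[0,0,0]]], "squeeze": 25}}

```text
time: 5.35
ee_pos: [0.5406, 0.0697, 0.1618]
eef_rot: [0.994, -0.113, 0.0, 0.0]
ft_force: [1.1, -0.7, -2.3]
width: 0.0575
```

Emit:
{"op": "arm_command", "data": {"commands": [[40,[-0.003,-0.023,0],[0,0,0]],[40,[-0.006,-0.049,0],[0,0,0]],[40,[-0.009,-0.077,0],[0,0,0]],[40,[-0.012,-0.105,0],[0,0,0]],[40,[-0.016,-0.133,0],[0,0,0]],[40,[-0.019,-0.161,0],[0,0,0]],[40,[-0.022,-0.187,0],[0,0,0]],[40,[-0.024,-0.209,0],[0,0,0]],[40,[-0.026,-0.226,0],[0,0,0]],[40,[-0.027,-0.236,0],[0,0,0]]]}}

```text
time: 6.18
ee_pos: [0.5656, 0.3095, 0.1611]
eef_rot: [0.994, -0.111, -0.001, -0.001]
ft_force: [0.4, -0.4, -1.9]
width: 0.0574
```

```bash
python3 - <<'E'
from h import *
go(.567,.3116,.097,-.225)
s=read_state(); c=camera("wrist"); save(c["pixels"],"w3.png",None,1.42)
c=camera("top"); save(c["pixels"],"t3.png",(110,140,350,290),3.2)
E
```

```text
t 6.18 pos [0.5656 0.3095 0.1611] yaw -0.2222 w 0.0574 F [ 0.4 -0.4 -1.9]
SHIFT [ 0.001  -0.0023  0.0641] TURN [-0.0013  0.0014  0.0028] total 0.064
```

View pics/w3.png

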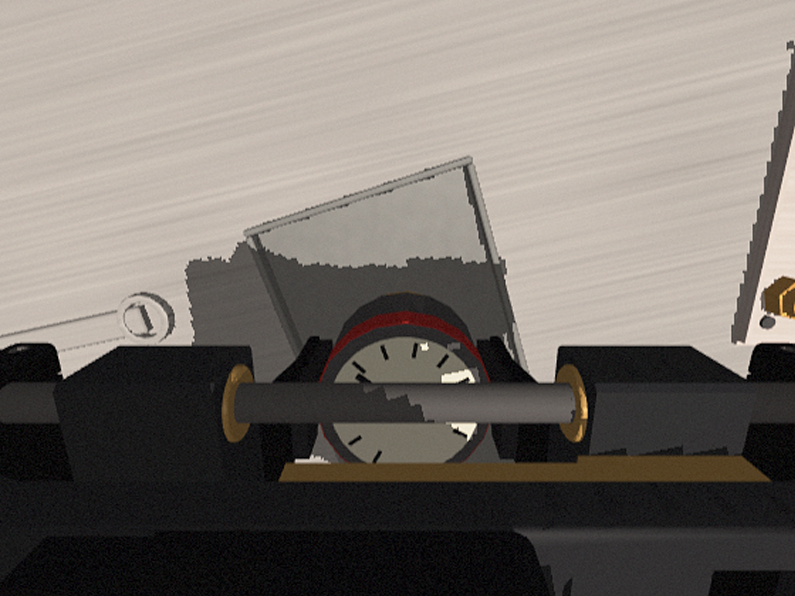

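View pics/t3.png

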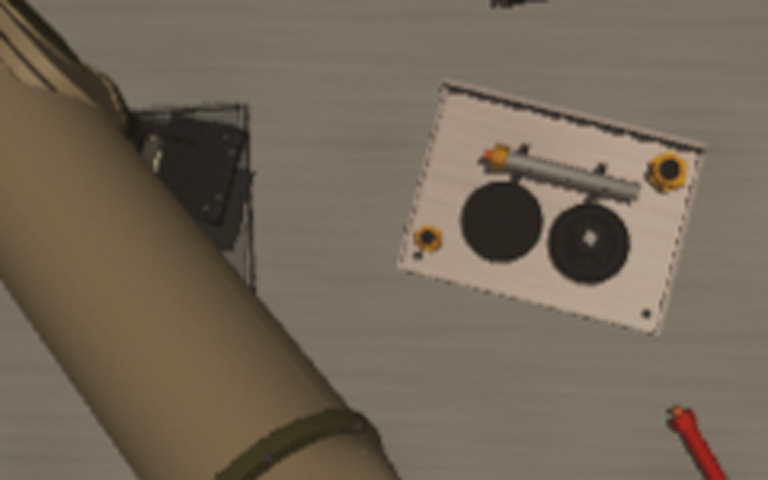

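```bash
python3 - <<'E'
from h import *
s=read_state(); c=camera("wrist")
print(np.round(bp(c,np.array([[246,233],[471,157]])/1.42,[.016,.016],s),4), "exp .6271 .3812 / .6335 .2522")
c=camera("top"); print(bp(c,np.array([[502,222],[589,243]])/3.2+[110,140]-np.array([.34,.34]),[.005,.016]))
E
```

```text
[[0.6241 0.3845 0.016 ]
 [0.6362 0.2579 0.016 ]] exp .6271 .3812 / .6335 .2522
[[ 0.53463635  0.02328468  0.005     ]
 [ 0.51650451 -0.05442122  0.016     ]]
```

Emit:
{"op": "arm_command", "data": {"commands": [[40,[0,-0.001,0.006],[0,0,0]],[40,[0.001,-0.002,0.016],[0,0,0]],[40,[0.001,-0.002,0.028],[0,0,0]],[40,[0.001,-0.002,0.04],[0,0,0]],[40,[0.001,-0.002,0.05],[0,0,0]],[40,[0.001,-0.002,0.057],[0,0,0]],[40,[0.001,-0.002,0.061],[0,0,0]],[40,[0.001,-0.002,0.062],[0,0,0]],[40,[0.001,-0.002,0.063],[0,0,0]],[40,[0.001,-0.002,0.063],[0,0,0]]]}}

```text
time: 7.22
ee_pos: [0.5684, 0.3077, 0.0985]
eef_rot: [0.994, -0.112, 0.0, -0.0]
ft_force: [-0.4, -0.6, -1.4]
width: 0.0575
```

Emit:
{"op": "arm_command", "data": {"commands": [[40,[0,0,0.0003],[0,0,0]],[40,[0,0,0.0006],[0,0,0]],[40,[0,0,0.0009],[0,0,0]],[40,[0,0,0.0012],[0,0,0]],[40,[0,0,0.0015],[0,0,0]],[40,[0,0,0.0018],[0,0,0]],[40,[0,0,0.002],[0,0,0]],[40,[0,0,0.002],[0,0,0]],[40,[0,0,0.002],[0,0,0]],[40,[0,0,0.002],[0,0,0]]]}}

```text
time: 8.05
ee_pos: [0.5683, 0.3075, 0.0967]
eef_rot: [0.994, -0.112, 0.0, 0.0]
ft_force: [-2.6, -2.8, 6.1]
width: 0.0574
```

Contact felt at 0.0967. Release gently and rise.

Emit:
{"op": "arm_command", "data": {"commands": [[67,[0,0,0],[0,0,0]],[70,[0,0,0],[0,0,0]],[74,[0,0,0],[0,0,0]],[80,[0,0,0],[0,0,0]],[84,[0,0,0],[0,0,0]],[84,[0,0,0],[0,0,0]],[84,[0,0,-0.01],[0,0,0]],[84,[0,0,-0.025],[0,0,0]],[84,[0,0,-0.05],[0,0,0]],[84,[0,0,-0.08],[0,0,0]]]}}

```text
time: 8.88
ee_pos: [0.5677, 0.3073, 0.1773]
eef_rot: [0.994, -0.112, -0.001, 0.0]
ft_force: [0.5, 0.5, 0.6]
width: 0.0728
```

```bash
python3 - <<'E'
from h import *
go(.519,-.053,.16,-.225)
s=read_state(); c=camera("wrist"); save(c["pixels"],"w4.png",None,1.42)
E
```

```text
t 8.88 pos [0.5677 0.3073 0.1773] yaw -0.2249 w 0.0728 F [0.5 0.5 0.6]
SHIFT [0.0329 0.362  0.0176] TURN [0.0009 0.0013 0.0001] total 0.364
```

View pics/w4.png

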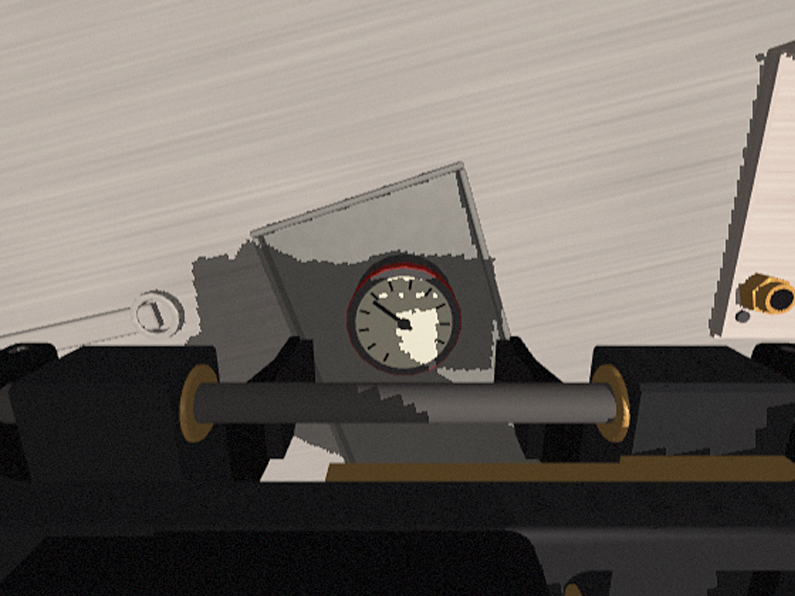

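Gauge stands upright in the tray, dial at (403,322). On to the handwheel.

Emit:
{"op": "arm_command", "data": {"commands": [[84,[0.002,0.02,0],[0,0,0]],[84,[0.005,0.055,0],[0,0,0]],[84,[0.009,0.095,0],[0,0,0]],[84,[0.013,0.135,0],[0,0,0]],[84,[0.016,0.175,0],[0,0,0]],[84,[0.02,0.215,0],[0,0,0]],[84,[0.024,0.255,0],[0,0,0]],[84,[0.027,0.295,0],[0,0,0]],[84,[0.031,0.33,0],[0,0,0]],[84,[0.033,0.35,0],[0,0,0]]]}}

```text
time: 9.77
ee_pos: [0.5219, -0.0456, 0.1779]
eef_rot: [0.993, -0.114, 0.001, 0.001]
ft_force: [-0.2, 0.5, 0.1]
width: 0.0732
```

Emit:
{"op": "arm_command", "data": {"commands": [[70,[0,0.012,0],[0,0,0]],[70,[0,0.012,0.004],[0,0,0]],[70,[0,0.012,0.007],[0,0,0]],[70,[0,0.012,0.007],[0,0,0]],[70,[0,0.012,0.007],[0,0,0]],[70,[0,0.012,0.007],[0,0,0]],[70,[0,0.012,0.007],[0,0,0]],[70,[0,0.012,0.007],[0,0,0]],[70,[0,0.012,0.007],[0,0,0]],[70,[0,0.012,0.007],[0,0,0]]]}}

```text
time: 10.6
ee_pos: [0.5196, -0.0526, 0.1693]
eef_rot: [0.994, -0.112, 0.0, 0.0]
ft_force: [-0.3, 0.3, -1.1]
width: 0.0608
```

```bash
python3 - <<'E'
from h import *
go(.519,-.053,.089,-.225)
s=read_state(); c=camera("wrist"); save(c["pixels"],"w5.png",None,1.42); save(c["pixels"],"w5c.png",(170,120,410,300),3.3)
P=np.array([[.519,-.053,.054],[.519,-.053,.017]]);q=pj(c,P,s); print(q*1.42,(q-[170,120])*3.3)
E
```

```text
t 10.6 pos [ 0.5196 -0.0526  0.1693] yaw -0.225 w 0.0608 F [-0.3  0.3 -1.1]
SHIFT [-0.0005  0.0005  0.0803] TURN [ 0.     -0.0001 -0.    ] total 0.08
[[405.42379314 323.18226202]
 [405.16776837 302.11603898]] [[381.18205447 355.05736947]
 [380.58706733 306.10065397]]
```

View pics/w5c.png

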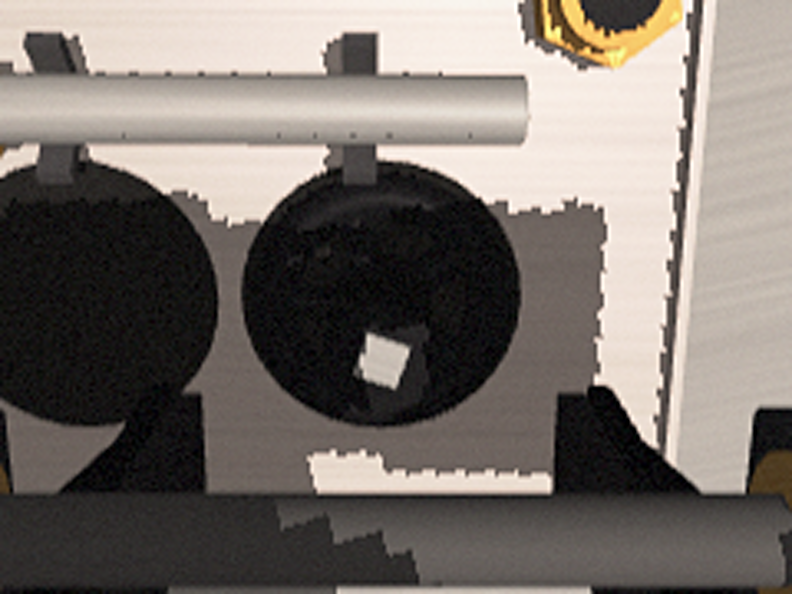

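Emit:
{"op": "arm_command", "data": {"commands": [[70,[0,0,0.015],[0,0,0]],[70,[-0.001,0,0.035],[0,0,0]],[70,[-0.001,0,0.055],[0,0,0]],[70,[-0.001,0,0.069],[0,0,0]],[70,[-0.001,0,0.076],[0,0,0]],[70,[-0.001,0,0.078],[0,0,0]],[70,[-0.001,0,0.078],[0,0,0]],[60,[-0.001,0,0.078],[0,0,0]],[50,[-0.001,0,0.078],[0,0,0]],[40,[-0.001,0,0.078],[0,0,0]]]}}

```text
time: 11.48
ee_pos: [0.5191, -0.0526, 0.0921]
eef_rot: [0.994, -0.112, 0.001, 0.0]
ft_force: [0.8, -1.0, 0.7]
width: 0.0483
```

Emit:
{"op": "arm_command", "data": {"commands": [[33,[0,0,0],[0,0,0]],[28,[0,0,0],[0,0,0]],[22,[0,0,0],[0,0,0]],[15,[0,0,0],[0,0,0]],[10,[0,0,0],[0,0,0]],[10,[0,0,0],[0,0,0]],[10,[0,0,0],[0,0,0]],[10,[0,0,0],[0,0,0]],[10,[0,0,0],[0,0,0]],[10,[0,0,0],[0,0,0]]], "squeeze": 25}}

```text
time: 12.32
ee_pos: [0.5186, -0.0526, 0.0914]
eef_rot: [0.994, -0.112, 0.0, 0.0]
ft_force: [-0.6, -0.2, 4.1]
width: 0.0252
```

```bash
python3 - <<'E'
from h import *
go(.4625,.304,.16,-.225)
E
```

```text
t 12.32 pos [ 0.5186 -0.0526  0.0914] yaw -0.2253 w 0.0252 F [-0.6 -0.2  4.1]
SHIFT [-0.1344 -0.335  -0.0687] TURN [ 0.0002 -0.0002 -0.0003] total 0.367
```

Emit:
{"op": "arm_command", "data": {"commands": [[10,[0,0,-0.003],[0,0,0]],[10,[0,0,-0.009],[0,0,0]],[10,[0,0,-0.018],[0,0,0]],[10,[0,0,-0.03],[0,0,0]],[10,[0,0,-0.043],[0,0,0]],[10,[0,0,-0.055],[0,0,0]],[10,[-0.001,-0.003,-0.064],[0,0,0]],[10,[-0.004,-0.01,-0.069],[0,0,0]],[10,[-0.008,-0.02,-0.07],[0,0,0]],[10,[-0.013,-0.033,-0.07],[0,0,0]]]}}

```text
time: 13.15
ee_pos: [0.5131, -0.0167, 0.1615]
eef_rot: [0.994, -0.113, 0.0, 0.0]
ft_force: [0.8, -0.1, -3.4]
width: 0.0252
```

Emit:
{"op": "arm_command", "data": {"commands": [[10,[-0.007,-0.018,0],[0,0,0]],[10,[-0.016,-0.04,0],[0,0,0]],[10,[-0.026,-0.065,0],[0,0,0]],[10,[-0.037,-0.092,0],[0,0,0]],[10,[-0.048,-0.119,0],[0,0,0]],[10,[-0.059,-0.147,0],[0,0,0]],[10,[-0.07,-0.175,0],[0,0,0]],[10,[-0.081,-0.202,0],[0,0,0]],[10,[-0.091,-0.228,0],[0,0,0]],[10,[-0.101,-0.25,0],[0,0,0]]]}}

```text
time: 13.98
ee_pos: [0.469, 0.2518, 0.1609]
eef_rot: [0.994, -0.111, -0.0, -0.0]
ft_force: [0.3, -0.1, -3.0]
width: 0.0254
```

```bash
python3 - <<'E'
from h import *
go(.4625,.304,.0935,-.225)
E
```

```text
t 13.98 pos [0.469  0.2518 0.1609] yaw -0.2232 w 0.0254 F [ 0.3 -0.1 -3. ]
SHIFT [-0.0178 -0.0495  0.0674] TURN [-0.0002  0.0009  0.0018] total 0.085
```

Emit:
{"op": "arm_command", "data": {"commands": [[10,[-0.006,-0.017,0],[0,0,0]],[10,[-0.012,-0.034,0.003],[0,0,0]],[10,[-0.016,-0.045,0.01],[0,0,0]],[10,[-0.017,-0.048,0.022],[0,0,0]],[10,[-0.017,-0.049,0.036],[0,0,0]],[10,[-0.017,-0.049,0.049],[0,0,0]],[10,[-0.017,-0.049,0.059],[0,0,0]],[10,[-0.017,-0.049,0.065],[0,0,0]],[10,[-0.017,-0.049,0.067],[0,0,0]],[10,[-0.017,-0.049,0.067],[0,0,0]]]}}

```text
time: 14.82
ee_pos: [0.4647, 0.3005, 0.0939]
eef_rot: [0.994, -0.112, -0.0, 0.0]
ft_force: [-0.5, 0.1, -2.9]
width: 0.0254
```

Emit:
{"op": "arm_command", "data": {"commands": [[10,[0,0,0.0004],[0,0,0]],[10,[0,0,0.0008],[0,0,0]],[10,[0,0,0.0012],[0,0,0]],[10,[0,0,0.0016],[0,0,0]],[10,[0,0,0.002],[0,0,0]],[10,[0,0,0.0022],[0,0,0]],[10,[0,0,0.0022],[0,0,0]],[10,[0,0,0.0022],[0,0,0]],[10,[0,0,0.0022],[0,0,0]],[10,[0,0,0.0022],[0,0,0]]]}}

```text
time: 15.65
ee_pos: [0.465, 0.3004, 0.092]
eef_rot: [0.994, -0.112, 0.0, 0.0]
ft_force: [0.0, 0.4, -3.1]
width: 0.0252
```

Not yet in contact (still −3.1 N); go down slightly more.

Emit:
{"op": "arm_command", "data": {"commands": [[10,[0,0,0.0003],[0,0,0]],[10,[0,0,0.0006],[0,0,0]],[10,[0,0,0.0009],[0,0,0]],[10,[0,0,0.0011],[0,0,0]],[10,[0,0,0.0011],[0,0,0]],[10,[0,0,0.0011],[0,0,0]],[10,[0,0,0.0011],[0,0,0]],[10,[0,0,0.0011],[0,0,0]],[10,[0,0,0.0011],[0,0,0]],[10,[0,0,0.0011],[0,0,0]]]}}

```text
time: 16.48
ee_pos: [0.4651, 0.3004, 0.0914]
eef_rot: [0.994, -0.112, 0.0, 0.0]
ft_force: [-2.4, -1.9, 5.8]
width: 0.025
```

Emit:
{"op": "arm_command", "data": {"commands": [[34,[0,0,0],[0,0,0]],[38,[0,0,0],[0,0,0]],[44,[0,0,0],[0,0,0]],[50,[0,0,0],[0,0,0]],[55,[0,0,0],[0,0,0]],[55,[0,0,-0.01],[0,0,0]],[55,[0,0,-0.03],[0,0,0]],[55,[0,0,-0.06],[0,0,0]],[55,[0,0,-0.09],[0,0,0]],[55,[0,0,-0.11],[0,0,0]]]}}

```text
time: 17.32
ee_pos: [0.4655, 0.3009, 0.2045]
eef_rot: [0.994, -0.112, 0.001, -0.001]
ft_force: [0.7, 0.7, -0.0]
width: 0.0478
```

```bash
python3 - <<'E'
from h import *
go(.577,-.028,.2,1.346)
print(read_state()["joint_positions"])
s=read_state(); c=camera("wrist"); save(c["pixels"],"w6.png",None,1.42)
E
```

```text
t 17.32 pos [0.4655 0.3009 0.2045] yaw -0.2249 w 0.0478 F [ 0.7  0.7 -0. ]
SHIFT [0.1821 0.2958 0.0043] TURN [-1.0000e-04 -3.4000e-03 -1.5709e+00] total 0.347
[-0.30602251  0.27149567 -0.40522372  1.74591738  0.11675876  1.14477358
 -2.54172243]
```

View pics/w6.png

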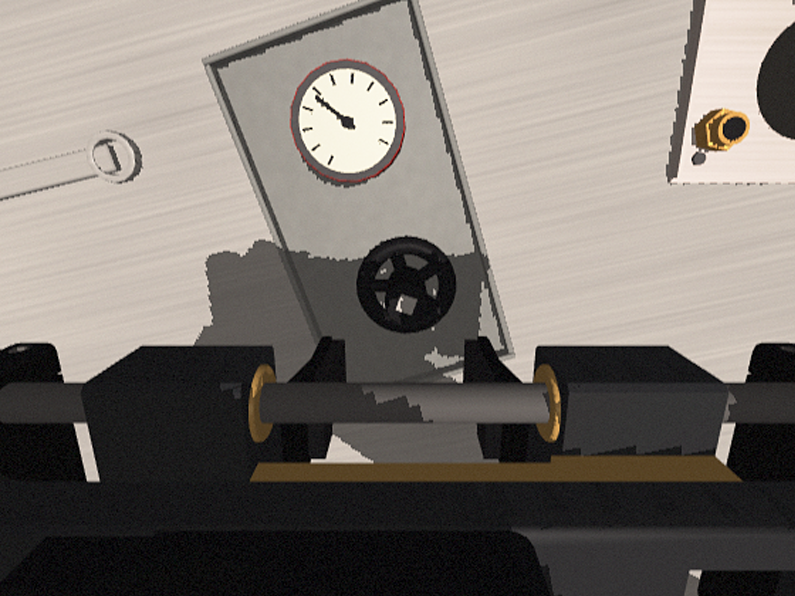

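Both stand upright in the tray: gauge (348,121), handwheel (406,285). Now the bulb (tool turned to yaw 1.346).

Emit:
{"op": "arm_command", "data": {"commands": [[55,[0.01,0.02,-0.005],[0,0,-0.08]],[55,[0.025,0.045,-0.01],[0,0,-0.19]],[55,[0.045,0.075,-0.015],[0,0,-0.3]],[55,[0.065,0.105,-0.015],[0,0,-0.41]],[55,[0.085,0.135,-0.015],[0,0,-0.52]],[55,[0.105,0.165,-0.015],[0,0,-0.63]],[55,[0.122,0.195,-0.015],[0,0,-0.74]],[55,[0.14,0.225,-0.015],[0,0,-0.85]],[55,[0.158,0.255,-0.015],[0,0,-0.96]],[55,[0.17,0.28,-0.015],[0,0,-1.07]]]}}

```text
time: 18.2
ee_pos: [0.5689, -0.0135, 0.2165]
eef_rot: [0.911, 0.412, 0.0, 0.0]
ft_force: [0.2, 0.2, -0.7]
width: 0.048
```

```bash
python3 - <<'E'
from h import *
go(.577,-.028,.2,1.346)
E
```

```text
t 18.2 pos [ 0.5689 -0.0135  0.2165] yaw 0.8486 w 0.048 F [ 0.2  0.2 -0.7]
SHIFT [-0.0055  0.0157  0.0165] TURN [ 1.100e-03  2.000e-04 -4.974e-01] total 0.023
```

Emit:
{"op": "arm_command", "data": {"commands": [[50,[-0.002,0.005,0.004],[0,0,-0.1]],[50,[-0.004,0.01,0.01],[0,0,-0.2]],[50,[-0.005,0.015,0.016],[0,0,-0.3]],[50,[-0.005,0.016,0.016],[0,0,-0.4]],[50,[-0.005,0.016,0.016],[0,0,-0.497]],[50,[-0.005,0.016,0.016],[0,0,-0.497]],[50,[-0.005,0.016,0.016],[0,0,-0.497]],[50,[-0.005,0.016,0.016],[0,0,-0.497]],[50,[-0.005,0.016,0.016],[0,0,-0.497]],[50,[-0.005,0.016,0.016],[0,0,-0.497]]]}}

```text
time: 19.03
ee_pos: [0.5769, -0.0248, 0.2001]
eef_rot: [0.784, 0.621, 0.0, 0.0]
ft_force: [-0.7, -0.0, -0.6]
width: 0.0431
```

```bash
python3 - <<'E'
from h import *
go(.577,-.028,.13,1.346)
s=read_state(); c=camera("wrist"); save(c["pixels"],"w7.png",None,1.42)
P=np.array([[.5929,.0412,.03],[.5613,-.0968,.03],[.5771,-.0278,.03]]);q=pj(c,P,s); print(q*1.42)
E
```

```text
t 19.03 pos [ 0.5769 -0.0248  0.2001] yaw 1.3405 w 0.0431 F [-0.7 -0.  -0.6]
SHIFT [-0.0031  0.0008  0.0701] TURN [ 0.0003  0.0001 -0.0055] total 0.07
[[406.34806688 182.86065256]
 [406.92764904 400.51332162]
 [406.65806732 299.27628359]]
```

View pics/w7.png

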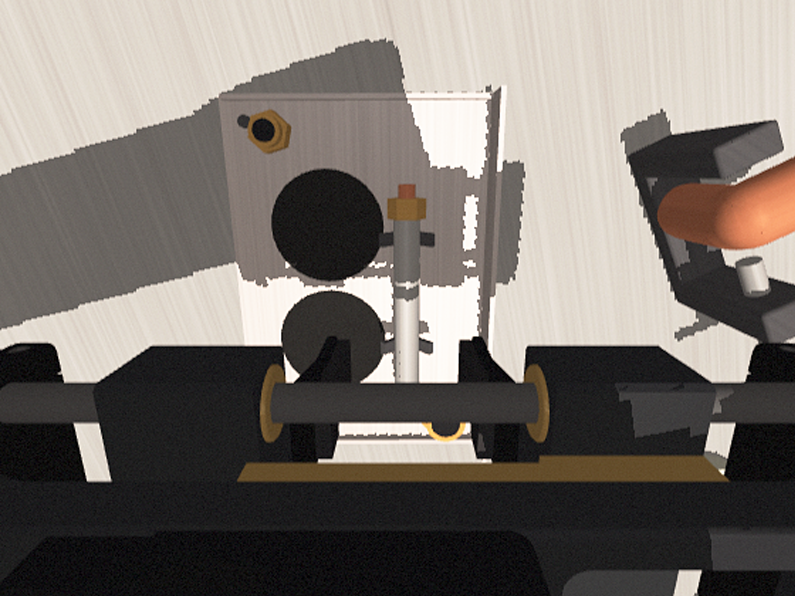

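Tail end at (406,184), prediction (406,183): the estimate holds. Descend and grip.

Emit:
{"op": "arm_command", "data": {"commands": [[50,[-0.002,0.001,0.015],[0,0,-0.005]],[50,[-0.003,0.001,0.035],[0,0,-0.005]],[50,[-0.003,0.001,0.06],[0,0,-0.005]],[50,[-0.003,0.001,0.085],[0,0,-0.005]],[50,[-0.003,0.001,0.105],[0,0,-0.005]],[50,[-0.003,0.001,0.115],[0,0,-0.005]],[50,[-0.003,0.001,0.118],[0,0,-0.005]],[50,[-0.003,0.001,0.118],[0,0,-0.005]],[50,[-0.003,0.001,0.118],[0,0,-0.005]],[50,[-0.003,0.001,0.118],[0,0,-0.005]]]}}

```text
time: 19.92
ee_pos: [0.578, -0.0281, 0.0834]
eef_rot: [0.782, 0.624, 0.001, 0.001]
ft_force: [0.4, 0.4, 0.6]
width: 0.0434
```

Emit:
{"op": "arm_command", "data": {"commands": [[40,[0,0,0],[0,0,0]],[32,[0,0,0],[0,0,0]],[25,[0,0,0],[0,0,0]],[20,[0,0,0],[0,0,0]],[14,[0,0,0],[0,0,0]],[8,[0,0,0],[0,0,0]],[4,[0,0,0],[0,0,0]],[4,[0,0,0],[0,0,0]],[4,[0,0,0],[0,0,0]],[4,[0,0,0],[0,0,0]]], "squeeze": 25}}

```text
time: 20.75
ee_pos: [0.5775, -0.0281, 0.0821]
eef_rot: [0.782, 0.624, 0.0, 0.0]
ft_force: [2.6, -0.4, -0.2]
width: 0.0152
```

```bash
python3 - <<'E'
from h import *
go(.511,-.3128,.17,.092)
E
```

```text
t 20.75 pos [ 0.5775 -0.0281  0.0821] yaw 1.3467 w 0.0152 F [ 2.6 -0.4 -0.2]
SHIFT [-0.2923 -0.0015 -0.0879] TURN [ 7.0000e-04 -5.0000e-04  1.2547e+00] total 0.305
```

Emit:
{"op": "arm_command", "data": {"commands": [[4,[0,0,-0.004],[0,0,0]],[4,[0,0,-0.012],[0,0,0]],[4,[0,0,-0.024],[0,0,0]],[4,[0,0,-0.038],[0,0,0]],[4,[0,0,-0.053],[0,0,0]],[4,[0,0,-0.066],[0,0,0]],[4,[0,0,-0.077],[0,0,0.02]],[4,[-0.005,0,-0.084],[0,0,0.06]],[4,[-0.014,0,-0.087],[0,0,0.12]],[4,[-0.028,0,-0.088],[0,0,0.19]]]}}

```text
time: 21.58
ee_pos: [0.5713, -0.0542, 0.1715]
eef_rot: [0.838, 0.546, 0.001, 0.0]
ft_force: [-0.9, 0.7, -0.7]
width: 0.0154
```

```bash
python3 - <<'E'
from h import *
go(.511,-.3128,.17,.092)
E
```

```text
t 21.58 pos [ 0.5713 -0.0542  0.1715] yaw 1.1552 w 0.0154 F [-0.9  0.7 -0.7]
SHIFT [-0.2609  0.0492  0.0013] TURN [ 5.0000e-04 -1.7000e-03  1.0632e+00] total 0.265
```

Emit:
{"op": "arm_command", "data": {"commands": [[4,[-0.018,0.003,0],[0,0,0.08]],[4,[-0.04,0.007,0],[0,0,0.18]],[4,[-0.066,0.012,0],[0,0,0.29]],[4,[-0.095,0.018,0],[0,0,0.4]],[4,[-0.125,0.024,0],[0,0,0.52]],[4,[-0.155,0.029,0],[0,0,0.63]],[4,[-0.184,0.035,0],[0,0,0.74]],[4,[-0.21,0.04,0],[0,0,0.85]],[4,[-0.232,0.044,0],[0,0,0.94]],[4,[-0.247,0.047,0],[0,0,1.01]]]}}

```text
time: 22.42
ee_pos: [0.5134, -0.3031, 0.1706]
eef_rot: [0.998, 0.069, -0.0, 0.0]
ft_force: [-0.2, 0.5, -0.7]
width: 0.015
```

```bash
python3 - <<'E'
from h import *
go(.511,-.3128,.17,.092)
E
```

```text
t 22.42 pos [ 0.5134 -0.3031  0.1706] yaw 0.1384 w 0.015 F [-0.2  0.5 -0.7]
SHIFT [-0.0037  0.0093  0.0006] TURN [0.0007 0.0003 0.0464] total 0.01
```

Settle, then look at the carrier with the wrist camera (backing off 40 mm in tool x if needed).

Emit:
{"op": "arm_command", "data": {"commands": [[4,[-0.002,0.004,0],[0,0,0.02]],[4,[-0.003,0.007,0],[0,0,0.04]],[4,[-0.004,0.009,0],[0,0,0.046]],[4,[-0.004,0.009,0],[0,0,0.046]],[4,[-0.004,0.009,0],[0,0,0.046]],[4,[-0.004,0.009,0],[0,0,0.046]],[4,[-0.004,0.009,0],[0,0,0.046]],[4,[-0.004,0.009,0],[0,0,0.046]],[4,[-0.004,0.009,0],[0,0,0.046]],[4,[-0.004,0.009,0],[0,0,0.046]]]}}

```text
time: 23.25
ee_pos: [0.512, -0.3098, 0.17]
eef_rot: [0.999, 0.05, 0.0, 0.0]
ft_force: [0.0, 0.1, -0.7]
width: 0.0153
```

```bash
python3 - <<'E'
from h import *
import pickle
go(.511,-.3128,.17,.092)
s=read_state(); c=camera("wrist"); save(c["pixels"],"w8.png",None,1.42);pickle.dump((s,c),open("w8.pkl","wb"))
c=camera("side"); save(c["pixels"],"s8.png",(230,90,430,240),4)
E
```

```text
t 23.25 pos [ 0.512  -0.3098  0.17  ] yaw 0.101 w 0.0153 F [ 0.   0.1 -0.7]
SHIFT [-0.0013  0.0029 -0.    ] TURN [ 0.     -0.0001  0.009 ] total 0.003
```

View pics/w8.png

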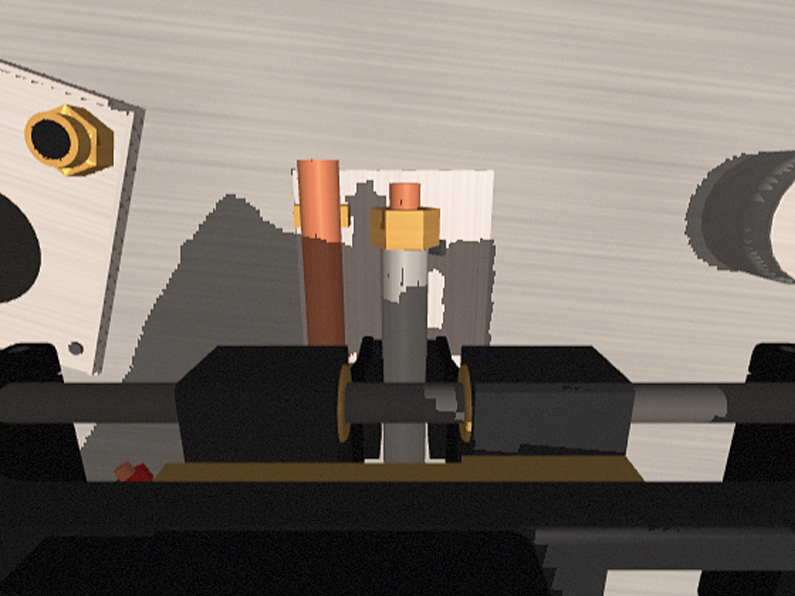

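View pics/s8.png

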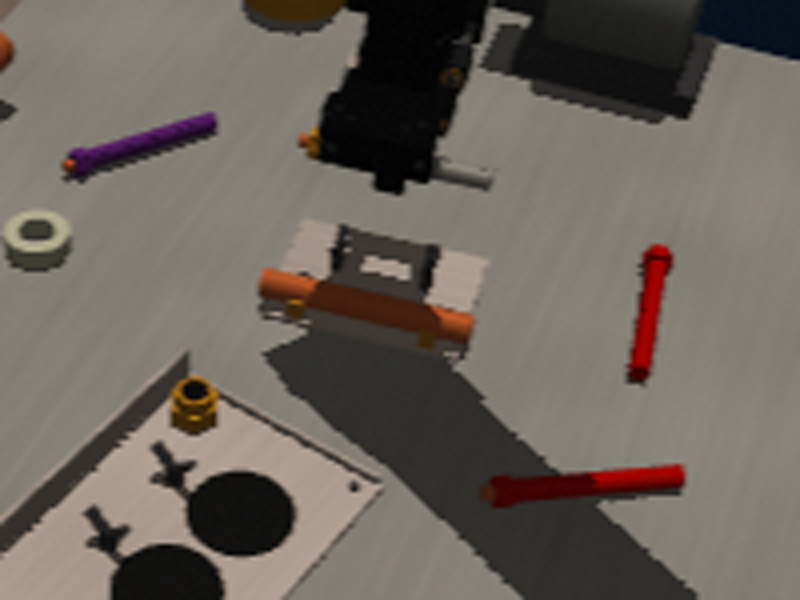

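```bash
python3 - <<'E'
from h import *
import pickle
s,c=pickle.load(open("w8.pkl","rb"))
save(c["pixels"],"w8c.png",(190,100,360,260),4.5)
s1,c1=pickle.load(open("w1.pkl","rb")); save(c1["pixels"],"w1d.png",(450,60,560,240),3.3)
E
```

```text
(no output)
```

View pics/w8c.png

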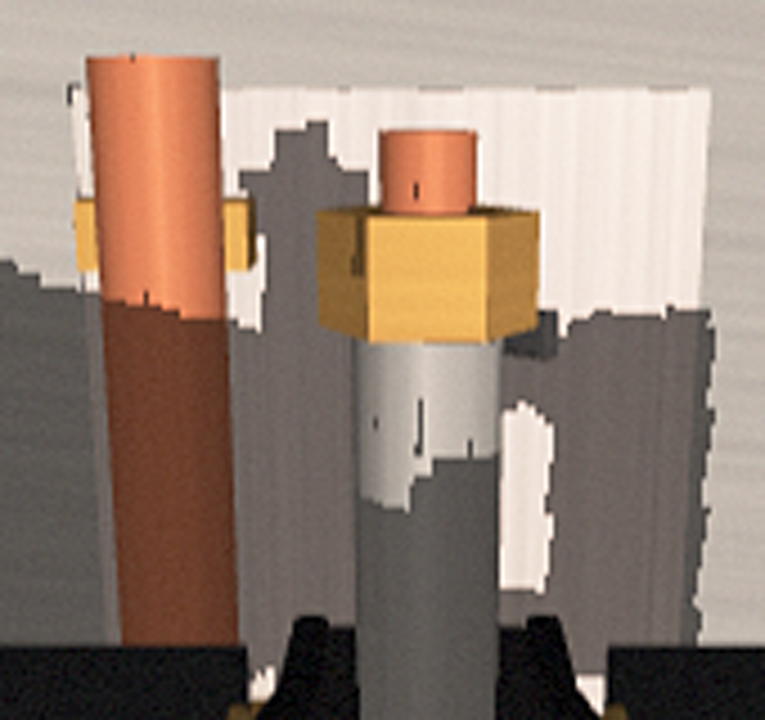

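View pics/w1d.png

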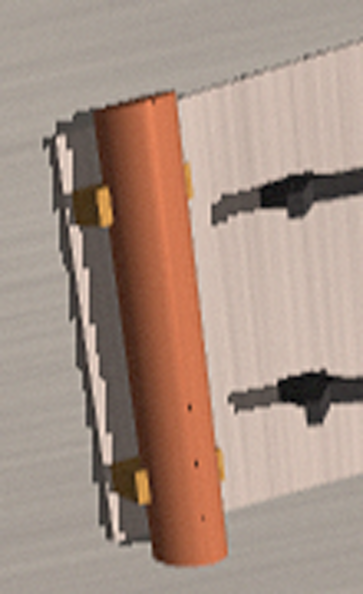

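```bash
python3 - <<'E'
from h import *
import pickle
from scipy.optimize import least_squares
s,c=pickle.load(open("w8.pkl","rb")); s1,c1=pickle.load(open("w1.pkl","rb"))
U=lambda p,o,k: np.array(p)/k+np.array(o)-.5+.5/k
w8=lambda *p:U(p,(190,100),4.5); w1=lambda *p:U(p,(450,60),3.3)
ct=camera("top"); tp=lambda *p:U(p,(345,175),6.5)
def W(P,X):
    x,y,a=P; X=np.array(X); return np.array([x+X[0]*np.cos(a)-X[1]*np.sin(a), y+X[0]*np.sin(a)+X[1]*np.cos(a), X[2]])
def lineres(C,S,P,uv,X0,X1):
    a=pj(C,W(P,X0),S)[0]; b=pj(C,W(P,X1),S)[0]; d=(b-a)/np.linalg.norm(b-a); e=uv-a; return d[0]*e[1]-d[1]*e[0]
ax=([-.075,.052,.018],[.075,.052,.018])
def res(P,which):
    r=[]
    if "8" in which:
        r+= [lineres(c,s,P,w8(162.5,300),*ax),lineres(c,s,P,w8(177.5,600),*ax),(pj(c,W(P,[.075,.052,.029]),s)[0]-w8(153,57))[1],
         (pj(c,W(P,[.075,-.02,.004]),s)[0]-w8(500,90))[1]]
    if "1" in which:
        r+= [lineres(c1,s1,P,w1(147,200),*ax),lineres(c1,s1,P,w1(185,500),*ax),(pj(c1,W(P,[.075,.052,.029]),s1)[0]-w1(137,100))[1]]
    if "t" in which:
        r+= list(1*(pj(ct,W(P,[.075,.052,.029]))[0]-tp(137,116)))+list(pj(ct,W(P,[-.075,.052,.029]))[0]-tp(172,485))
        r+= list(pj(ct,W(P,[.035,0,.026]))[0]-tp(262,210))+list(pj(ct,W(P,[-.035,0,.026]))[0]-tp(277,371))
    return r
for w in ["8","1","t","8t","81t"]:
    o=least_squares(res,[.511,-.313,.092],args=(w,),x_scale=[.01,.01,.1]); print(w,np.round(o.x,4),np.round(o.fun,1))
# bulb in hand: tail end & axis at z
p=np.array(s["ee_pos"]); zb=p[2]-.0821+.03
A=bp(c,[w8(428,131),w8(427,690)],[zb+.004,zb],s); r=R.from_quat(s["eef_rot"]); print("bulb tail in tool",np.round(r.inv().apply(A-p),4))
E
```

```text
8 [ 0.5136 -0.3139  0.0552] [-1.5  1.6  1.  -1.2]
1 [ 0.5163 -0.3148  0.1021] [ 0. -0.  0.]
t [ 0.5109 -0.3135  0.0972] [-0.2  1.6 -0.4 -1.7  0.2  0.   0.4  0.1]
8t [ 0.5133 -0.3139  0.0663] [-1.   1.3  2.2 -1.2  0.7  0.2 -1.1 -3.1  0.7 -0.9  0.1 -0.7]
81t [ 0.5137 -0.3144  0.0764] [-1.2  0.4  2.3 -1.9 -0.5  2.   0.8  0.7  0.2 -0.7 -3.1  0.7 -1.   0.4
 -0.9]
bulb tail in tool [[ 0.0697 -0.0005  0.0481]
 [ 0.0083 -0.0005  0.0521]]
```

```bash
cat > fit.py <<'E'
from h import *
import pickle
from scipy.optimize import least_squares
s,c=pickle.load(open("w8.pkl","rb")); s1,c1=pickle.load(open("w1.pkl","rb"))
U=lambda p,o,k: np.array(p)/k+np.array(o)-.5+.5/k
w8=lambda *p:U(p,(190,100),4.5); w1=lambda *p:U(p,(450,60),3.3)
ct=camera("top"); tp=lambda *p:U(p,(345,175),6.5)
def W(P,X):
    x,y,a=P; X=np.array(X); return np.array([x+X[0]*np.cos(a)-X[1]*np.sin(a), y+X[0]*np.sin(a)+X[1]*np.cos(a), X[2]])
def lineres(C,S,P,uv,X0,X1):
    a=pj(C,W(P,X0),S)[0]; b=pj(C,W(P,X1),S)[0]; d=(b-a)/np.linalg.norm(b-a); e=uv-a; return d[0]*e[1]-d[1]*e[0]
L=.08
ax=([-L,.052,.018],[L,.052,.018])
def res(P,which):
    r=[]
    if "8" in which:
        r+= [lineres(c,s,P,w8(162.5,300),*ax),lineres(c,s,P,w8(177.5,600),*ax),(pj(c,W(P,[L,.052,.029]),s)[0]-w8(153,57))[1],
         (pj(c,W(P,[.075,-.02,.004]),s)[0]-w8(500,90))[1]]
    if "1" in which:
        r+= [lineres(c1,s1,P,w1(147,200),*ax),lineres(c1,s1,P,w1(185,500),*ax),(pj(c1,W(P,[L,.052,.029]),s1)[0]-w1(137,100))[1],(pj(c1,W(P,[-L,.052,.018]),s1)[0]-w1(188,558))[1]]
    if "t" in which:
        r+= list(1*(pj(ct,W(P,[L,.052,.029]))[0]-tp(137,116)))+list(pj(ct,W(P,[-L,.052,.029]))[0]-tp(172,485))
        r+= list(pj(ct,W(P,[.035,0,.026]))[0]-tp(262,210))+list(pj(ct,W(P,[-.035,0,.026]))[0]-tp(277,371))
    return r
for w in ["8","1","t","8t","81t"]:
    o=least_squares(res,[.511,-.313,.092],args=(w,),x_scale=[.01,.01,.1]); print(w,np.round(o.x,4),np.round(o.fun,1))
E
python3 fit.py
```

```text
8 [ 0.5117 -0.3145  0.1016] [ 0. -0. -0.  0.]
1 [ 0.5106 -0.3154  0.0979] [-0.2  0.2  0.4 -0.5]
t [ 0.5109 -0.3135  0.0958] [-0.3 -0.2 -0.3  0.1  0.2  0.   0.4  0.1]
8t [ 0.5116 -0.3143  0.0997] [ 0.2  0.2 -0.   0.2 -0.1 -0.3  0.2 -0.1  0.4 -0.2  0.7 -0.1]
81t [ 0.5115 -0.3146  0.1015] [-0.1 -0.2  0.3  0.3  0.6  0.6  0.  -1.  -0.1 -0.2  0.3 -0.   0.5 -0.2
  0.8 -0.1]
```

```bash
python3 - <<'E'
from h import *
go(.5114,-.3143,.092,.099)
E
```

```text
t 23.45 pos [ 0.5119 -0.3099  0.17  ] yaw 0.1008 w 0.015 F [-0.5  0.7 -0.6]
SHIFT [-0.001   0.0043  0.078 ] TURN [0.0001 0.     0.0018] total 0.078
```

Emit:
{"op": "arm_command", "data": {"commands": [[4,[-0.001,0.002,0.005],[0,0,0]],[4,[-0.001,0.004,0.015],[0,0,0]],[4,[-0.001,0.0043,0.03],[0,0,0]],[4,[-0.001,0.0043,0.045],[0,0,0]],[4,[-0.001,0.0043,0.058],[0,0,0]],[4,[-0.001,0.0043,0.066],[0,0,0]],[4,[-0.001,0.0043,0.07],[0,0,0]],[4,[-0.001,0.0043,0.072],[0,0,0]],[4,[-0.001,0.0043,0.072],[0,0,0]],[4,[-0.001,0.0043,0.072],[0,0,0]]]}}

```text
time: 24.28
ee_pos: [0.5117, -0.3144, 0.0985]
eef_rot: [0.999, 0.05, 0.0, 0.0]
ft_force: [0.4, -0.5, -1.4]
width: 0.0157
```

```bash
python3 - <<'E'
from h import *
go(.5114,-.3143,.0821,.099)
c=camera("side"); save(c["pixels"],"s9.png",(270,110,380,190),7)
c=camera("wrist"); save(c["pixels"],"w9.png",(170,90,400,280),3.3)
E
```

```text
t 24.28 pos [ 0.5117 -0.3144  0.0985] yaw 0.1008 w 0.0157 F [ 0.4 -0.5 -1.4]
SHIFT [-0.0003 -0.0002  0.0164] TURN [ 0.0006 -0.0008  0.0018] total 0.016
```

View pics/s9.png

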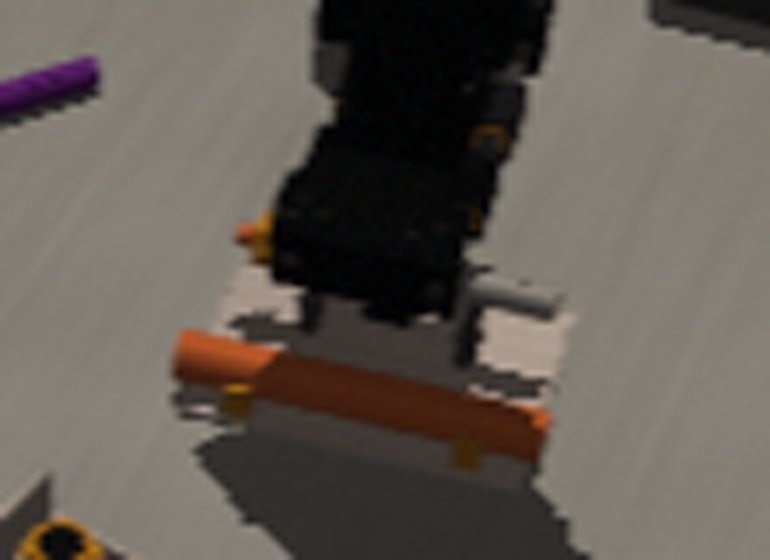

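View pics/w9.png

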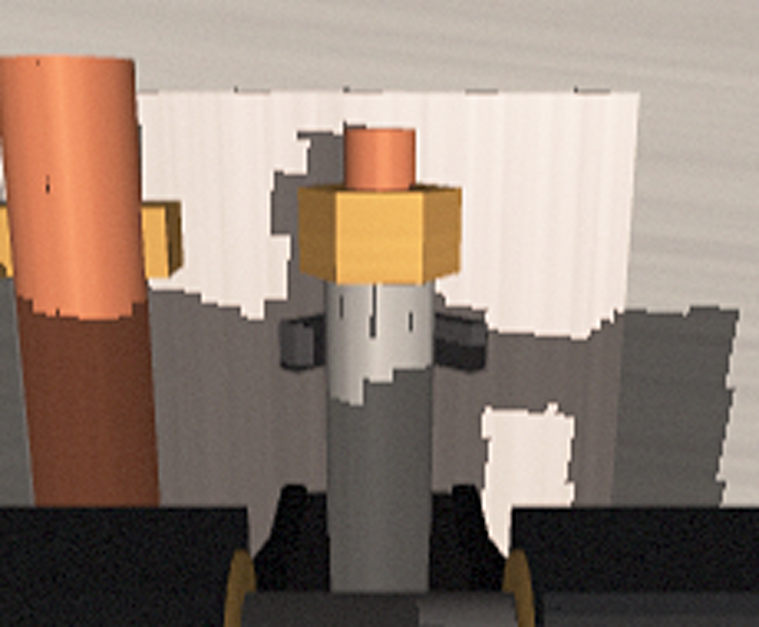

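Bulb sits between the saddle arms (281–487, bulb centred ~380). Lower into the saddles.

Emit:
{"op": "arm_command", "data": {"commands": [[4,[0,0,0.003],[0,0,0]],[4,[0,0,0.006],[0,0,0]],[4,[0,0,0.009],[0,0,0]],[4,[0,0,0.011],[0,0,0]],[4,[0,0,0.0125],[0,0,0]],[4,[0,0,0.0135],[0,0,0]],[4,[0,0,0.0145],[0,0,0]],[4,[0,0,0.0155],[0,0,0]],[4,[0,0,0.016],[0,0,0]],[4,[0,0,0.016],[0,0,0]]]}}

```text
time: 25.22
ee_pos: [0.5116, -0.3148, 0.0824]
eef_rot: [0.999, 0.05, 0.0, 0.0]
ft_force: [-0.5, -1.9, 1.1]
width: 0.0153
```

Emit:
{"op": "arm_command", "data": {"commands": [[4,[0,0,0.0002],[0,0,0]],[4,[0,0,0.0004],[0,0,0]],[4,[0,0,0.0006],[0,0,0]],[4,[0,0,0.0006],[0,0,0]],[4,[0,0,0.0006],[0,0,0]],[4,[0,0,0.0006],[0,0,0]],[4,[0,0,0.0006],[0,0,0]],[4,[0,0,0.0006],[0,0,0]],[4,[0,0,0.0006],[0,0,0]],[4,[0,0,0.0006],[0,0,0]]]}}

```text
time: 26.05
ee_pos: [0.5117, -0.3149, 0.0821]
eef_rot: [0.999, 0.05, 0.001, 0.001]
ft_force: [-0.6, -3.1, 5.2]
width: 0.0155
```

Seated with contact. Release to a modest opening (clear of the pipe) and rise.

Emit:
{"op": "arm_command", "data": {"commands": [[20,[0,0,0],[0,0,0]],[24,[0,0,0],[0,0,0]],[30,[0,0,0],[0,0,0]],[38,[0,0,0],[0,0,0]],[42,[0,0,0],[0,0,0]],[42,[0,0,0],[0,0,0]],[42,[0,0,-0.01],[0,0,0]],[42,[0,0,-0.03],[0,0,0]],[42,[0,0,-0.06],[0,0,0]],[42,[0,0,-0.09],[0,0,0]]]}}

```text
time: 26.88
ee_pos: [0.5109, -0.314, 0.1725]
eef_rot: [0.999, 0.05, -0.001, -0.0]
ft_force: [1.2, -0.2, 0.1]
width: 0.0366
```

Emit:
{"op": "arm_command", "data": {"commands": [[42,[-0.02,0,-0.03],[0,0,0]],[42,[-0.05,0,-0.06],[0,0,0]],[42,[-0.06,0,-0.07],[0,0,0]],[42,[-0.06,0,-0.07],[0,0,0]],[42,[-0.06,0,-0.07],[0,0,0]],[42,[-0.06,0,-0.07],[0,0,0]],[42,[-0.06,0,-0.07],[0,0,0]],[42,[-0.06,0,-0.07],[0,0,0]],[42,[-0.06,0,-0.07],[0,0,0]],[42,[-0.06,0,-0.07],[0,0,0]]]}}

```text
time: 27.72
ee_pos: [0.4519, -0.32, 0.2407]
eef_rot: [0.999, 0.051, -0.0, -0.0]
ft_force: [0.8, -0.3, -0.3]
width: 0.0364
```

```bash
python3 - <<'E'
from h import *
go(.465,.3004,.2,-.225); print(np.round(read_state()["joint_positions"],2))
s=read_state()
c=camera("wrist"); save(c["pixels"],"w10.png",(190,70,400,250),3.6)
from fit import W
for X in ([.07,0,.03],[-.07,0,.03],[.035,0,.033],[-.035,0,.033],[.035,0,.03],[-.035,0,.03]):
    print(X,(pj(c,W([.5114,-.3143,.099],X),s)[0]-[190,70])*3.6)
E
```

```text
t 27.72 pos [ 0.4519 -0.32    0.2407] yaw 0.1014 w 0.0364 F [ 0.8 -0.3 -0.3]
SHIFT [ 0.0758 -0.6159  0.041 ] TURN [-0.0005  0.0009  0.3264] total 0.622
[ 0.56  0.21 -0.03  1.72  0.01  1.21 -0.94]
8 [ 0.5117 -0.3145  0.1016] [ 0. -0. -0.  0.]
1 [ 0.5106 -0.3154  0.0979] [-0.2  0.2  0.4 -0.5]
t [ 0.5109 -0.3135  0.0958] [-0.3 -0.2 -0.3  0.1  0.2  0.   0.4  0.1]
8t [ 0.5116 -0.3143  0.0997] [ 0.2  0.2 -0.   0.2 -0.1 -0.3  0.2 -0.1  0.4 -0.2  0.7 -0.1]
81t [ 0.5115 -0.3146  0.1015] [-0.1 -0.2  0.3  0.3  0.6  0.6  0.  -1.  -0.1 -0.2  0.3 -0.   0.5 -0.2
  0.8 -0.1]
[0.07, 0, 0.03] [344.97396883 -52.04114396]
[-0.07, 0, 0.03] [342.72355464 487.59747327]
[0.035, 0, 0.033] [344.39717789  95.3618387 ]
[-0.035, 0, 0.033] [343.26208144 366.98297306]
[0.035, 0, 0.03] [344.35552864  96.25787276]
[-0.035, 0, 0.03] [343.23378668 365.24625747]
```

View pics/w10.png

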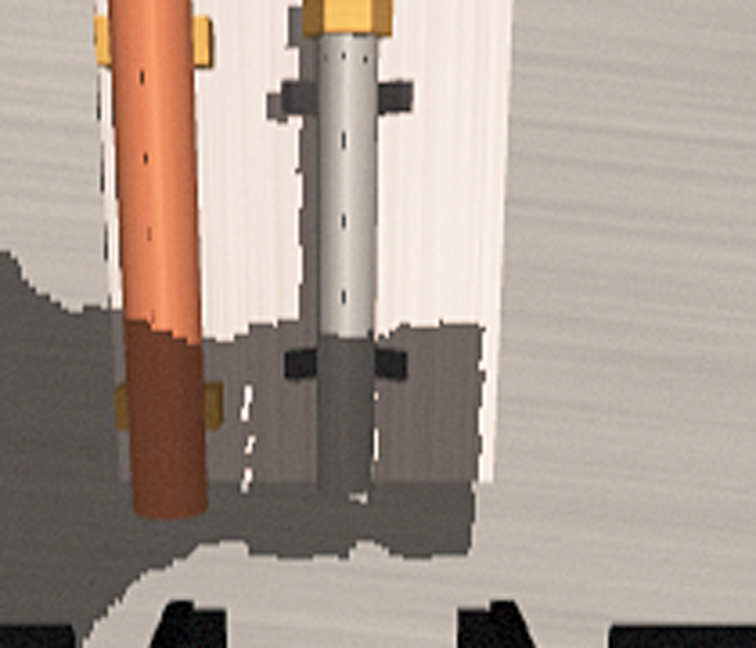

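```bash
python3 - <<'E' | tail -4
from h import *
s=read_state()
c=camera("wrist"); save(c["pixels"],"w11.png",(240,10,340,240),2.6)
from fit import W
for X in ([.05,0,.03],[.05,0,.038],[-.07,0,.026],[-.07,0,.038]):
    q=pj(c,W([.5114,-.3143,.099],X),s)[0]; print(X,(q-[190,70])*3.6,(q-[240,10])*2.6)
E
```

```text
[0.05, 0, 0.03] [343.5244332  33.8020173] [118.10097954 180.41256805]
[0.05, 0, 0.038] [343.62700959  29.57096021] [118.17506248 177.3568046 ]
[-0.07, 0, 0.026] [341.87465318 483.39442503] [116.90947174 505.11819586]
[-0.07, 0, 0.038] [341.95007335 494.66939625] [116.96394187 513.26123062]
```

View pics/w11.png

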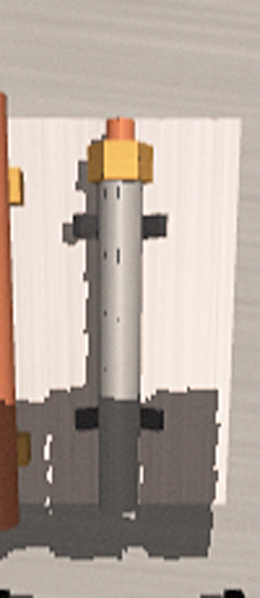

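Bulb centred: hexagon edge at row 180 (predicted 177–180), plain end at 512 (513), saddles match. Now fetch the handwheel.

Emit:
{"op": "arm_command", "data": {"commands": [[55,[0.002,-0.02,0],[0,0,0.02]],[55,[0.006,-0.05,0],[0,0,0.04]],[55,[0.01,-0.085,0],[0,0,0.07]],[55,[0.015,-0.122,0],[0,0,0.1]],[55,[0.02,-0.16,0],[0,0,0.13]],[55,[0.025,-0.198,0],[0,0,0.16]],[55,[0.029,-0.236,0],[0,0,0.19]],[55,[0.034,-0.274,0],[0,0,0.22]],[55,[0.038,-0.312,0],[0,0,0.25]],[55,[0.043,-0.35,0],[0,0,0.28]]]}}

```text
time: 28.75
ee_pos: [0.4589, 0.0341, 0.2416]
eef_rot: [0.996, -0.09, 0.0, 0.0]
ft_force: [0.9, -0.8, -0.8]
width: 0.0477
```

```bash
python3 - <<'E'
from h import *
go(.465,.3004,.2,-.225)
E
```

```text
t 28.75 pos [0.4589 0.0341 0.2416] yaw -0.1809 w 0.0477 F [ 0.9 -0.8 -0.8]
SHIFT [-0.0419 -0.2631  0.0416] TURN [ 0.0001 -0.0008  0.0441] total 0.27
```

Emit:
{"op": "arm_command", "data": {"commands": [[55,[-0.006,-0.036,0.004],[0,0,0.006]],[55,[-0.012,-0.072,0.008],[0,0,0.012]],[55,[-0.018,-0.108,0.014],[0,0,0.018]],[55,[-0.023,-0.144,0.02],[0,0,0.024]],[55,[-0.029,-0.18,0.028],[0,0,0.03]],[55,[-0.034,-0.21,0.034],[0,0,0.036]],[55,[-0.038,-0.236,0.038],[0,0,0.044]],[55,[-0.041,-0.253,0.041],[0,0,0.044]],[55,[-0.041,-0.26,0.041],[0,0,0.044]],[55,[-0.041,-0.26,0.041],[0,0,0.044]]]}}

```text
time: 29.58
ee_pos: [0.4649, 0.2968, 0.2002]
eef_rot: [0.994, -0.11, -0.0, -0.0]
ft_force: [0.2, -0.3, 0.6]
width: 0.0479
```

```bash
python3 - <<'E'
from h import *
go(.4651,.3004,.0914,-.225)
E
```

```text
t 29.58 pos [0.4649 0.2968 0.2002] yaw -0.2209 w 0.0479 F [ 0.2 -0.3  0.6]
SHIFT [-0.0006 -0.0035  0.1088] TURN [-0.0004  0.0006  0.0041] total 0.109
```

Emit:
{"op": "arm_command", "data": {"commands": [[55,[0,-0.002,0.015],[0,0,0.004]],[55,[0,-0.003,0.035],[0,0,0.004]],[55,[-0.0005,-0.003,0.058],[0,0,0.004]],[55,[-0.0005,-0.003,0.08],[0,0,0.004]],[55,[-0.0005,-0.003,0.096],[0,0,0.004]],[55,[-0.0005,-0.003,0.105],[0,0,0.004]],[55,[-0.0005,-0.003,0.108],[0,0,0.004]],[55,[-0.0005,-0.003,0.108],[0,0,0.004]],[55,[-0.0005,-0.003,0.108],[0,0,0.004]],[50,[-0.0005,-0.003,0.108],[0,0,0.004]]]}}

```text
time: 30.42
ee_pos: [0.4661, 0.2986, 0.0936]
eef_rot: [0.994, -0.114, 0.001, -0.001]
ft_force: [-0.0, 1.0, 1.1]
width: 0.046
```

Emit:
{"op": "arm_command", "data": {"commands": [[42,[0,0,0],[0,0,0]],[36,[0,0,0],[0,0,0]],[30,[0,0,0],[0,0,0]],[24,[0,0,0],[0,0,0]],[16,[0,0,0],[0,0,0]],[10,[0,0,0],[0,0,0]],[10,[0,0,0],[0,0,0]],[10,[0,0,0],[0,0,0]],[10,[0,0,0],[0,0,0]],[10,[0,0,0],[0,0,0]]], "squeeze": 25}}

```text
time: 31.25
ee_pos: [0.4656, 0.2987, 0.0926]
eef_rot: [0.994, -0.113, 0.0, -0.0]
ft_force: [-0.1, 1.3, 4.6]
width: 0.0254
```

Emit:
{"op": "arm_command", "data": {"commands": [[10,[0,0,-0.003],[0,0,0]],[10,[0,0,-0.009],[0,0,0]],[10,[0,0,-0.018],[0,0,0]],[10,[0,0,-0.03],[0,0,0]],[10,[0,0,-0.043],[0,0,0]],[10,[0,0,-0.055],[0,0,0]],[10,[0,0,-0.064],[0,0,0]],[10,[0,0,-0.069],[0,0,0]],[10,[0,0,-0.07],[0,0,0]],[10,[0,0,-0.07],[0,0,0]]]}}

```text
time: 32.08
ee_pos: [0.4655, 0.2984, 0.1626]
eef_rot: [0.994, -0.113, 0.0, -0.0]
ft_force: [-0.2, 0.3, -2.9]
width: 0.0252
```

```bash
python3 - <<'E'
from h import *
go(.5186,-.0526,.162,-.225)
E
```

```text
t 32.08 pos [0.4655 0.2984 0.1626] yaw -0.2272 w 0.0252 F [-0.2  0.3 -2.9]
SHIFT [0.1308 0.33   0.0006] TURN [-0.0002 -0.0004 -0.0022] total 0.355
```

Emit:
{"op": "arm_command", "data": {"commands": [[10,[0.005,0.012,0],[0,0,0]],[10,[0.013,0.033,0],[0,0,0]],[10,[0.024,0.061,0],[0,0,0]],[10,[0.037,0.093,0],[0,0,0]],[10,[0.05,0.126,0],[0,0,0]],[10,[0.063,0.159,0],[0,0,0]],[10,[0.076,0.192,0],[0,0,0]],[10,[0.089,0.225,0],[0,0,0]],[10,[0.101,0.256,0],[0,0,0]],[10,[0.112,0.283,0],[0,0,0]]]}}

```text
time: 32.92
ee_pos: [0.5101, -0.006, 0.1617]
eef_rot: [0.993, -0.114, -0.001, 0.0]
ft_force: [1.1, 0.6, -3.2]
width: 0.0251
```

Emit:
{"op": "arm_command", "data": {"commands": [[10,[0.008,0.02,0],[0,0,0]],[10,[0.014,0.034,0],[0,0,0]],[10,[0.018,0.043,0],[0,0,0]],[10,[0.019,0.046,0],[0,0,0]],[10,[0.019,0.047,0],[0,0,0]],[10,[0.019,0.047,0],[0,0,0]],[10,[0.019,0.047,0],[0,0,0]],[10,[0.019,0.047,0],[0,0,0]],[10,[0.019,0.047,0],[0,0,0]],[10,[0.019,0.047,0],[0,0,0]]]}}

```text
time: 33.75
ee_pos: [0.5187, -0.0521, 0.1624]
eef_rot: [0.994, -0.113, 0.0, 0.0]
ft_force: [-0.4, 0.9, -3.6]
width: 0.0256
```

```bash
python3 - <<'E'
from h import *
go(.519,-.0527,.095,-.225)
s=read_state();c=camera("wrist"); save(c["pixels"],"w12.png",None,1.42)
print(pj(c,[[.5178,-.0525,.005],[.5357,.0255,.005]],s)*1.42)
E
```

```text
t 33.75 pos [ 0.5187 -0.0521  0.1624] yaw -0.2263 w 0.0256 F [-0.4  0.9 -3.6]
SHIFT [0.0004 0.0006 0.0674] TURN [ 0.     -0.     -0.0013] total 0.067
[[405.35041291 300.15664196]
 [271.30424036 300.1507302 ]]
```

View pics/w12.png

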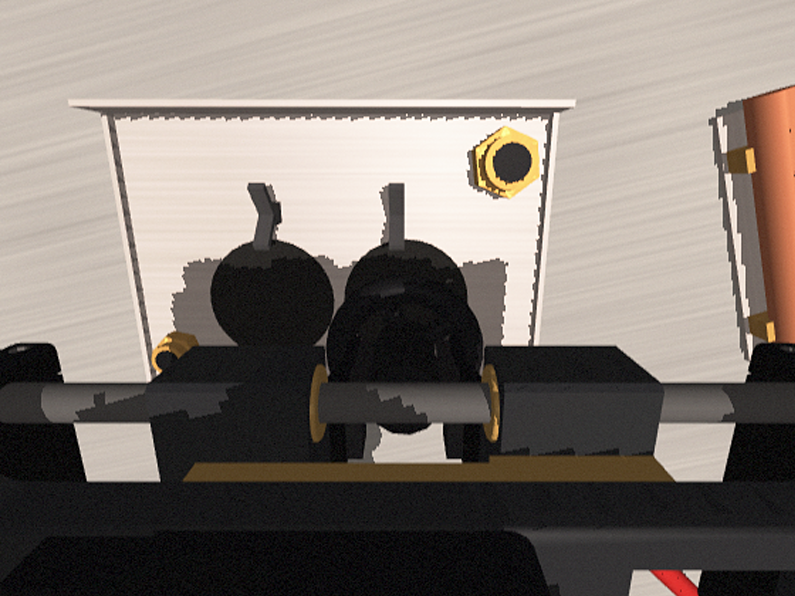

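Pads seen at (272,298) and (406,298), predictions (271,300), (405,300). Lower the handwheel.

Emit:
{"op": "arm_command", "data": {"commands": [[10,[0,0.0005,0.006],[0,0,0]],[10,[0.0004,0.0005,0.016],[0,0,0]],[10,[0.0004,0.0005,0.028],[0,0,0]],[10,[0.0004,0.0005,0.04],[0,0,0]],[10,[0.0004,0.0005,0.051],[0,0,0]],[10,[0.0004,0.0005,0.059],[0,0,0]],[10,[0.0004,0.0005,0.064],[0,0,0]],[10,[0.0004,0.0005,0.066],[0,0,0]],[10,[0.0004,0.0005,0.067],[0,0,0]],[10,[0.0004,0.0005,0.067],[0,0,0]]]}}

```text
time: 34.63
ee_pos: [0.5192, -0.0532, 0.0955]
eef_rot: [0.994, -0.113, 0.0, 0.0]
ft_force: [0.3, -0.6, -2.9]
width: 0.025
```

Emit:
{"op": "arm_command", "data": {"commands": [[10,[0,0,0.0004],[0,0,0]],[10,[0,0,0.0008],[0,0,0]],[10,[0,0,0.0012],[0,0,0]],[10,[0,0,0.0016],[0,0,0]],[10,[0,0,0.002],[0,0,0]],[10,[0,0,0.0023],[0,0,0]],[10,[0,0,0.0025],[0,0,0]],[10,[0,0,0.0025],[0,0,0]],[10,[0,0,0.0025],[0,0,0]],[10,[0,0,0.0025],[0,0,0]]]}}

```text
time: 35.47
ee_pos: [0.519, -0.0532, 0.0928]
eef_rot: [0.994, -0.113, 0.0, 0.0]
ft_force: [0.3, -0.2, -4.1]
width: 0.0255
```

Emit:
{"op": "arm_command", "data": {"commands": [[10,[0,0,0.0003],[0,0,0]],[10,[0,0,0.0005],[0,0,0]],[10,[0,0,0.0007],[0,0,0]],[10,[0,0,0.0007],[0,0,0]],[10,[0,0,0.0007],[0,0,0]],[10,[0,0,0.0007],[0,0,0]],[10,[0,0,0.0007],[0,0,0]],[10,[0,0,0.0007],[0,0,0]],[10,[0,0,0.0007],[0,0,0]],[10,[0,0,0.0007],[0,0,0]]]}}

```text
time: 36.3
ee_pos: [0.5191, -0.0532, 0.0926]
eef_rot: [0.994, -0.113, 0.0, 0.0]
ft_force: [-3.6, 0.2, 5.6]
width: 0.0257
```

Contact. Release and rise.

Emit:
{"op": "arm_command", "data": {"commands": [[34,[0,0,0],[0,0,0]],[38,[0,0,0],[0,0,0]],[44,[0,0,0],[0,0,0]],[50,[0,0,0],[0,0,0]],[55,[0,0,0],[0,0,0]],[55,[0,0,-0.01],[0,0,0]],[55,[0,0,-0.03],[0,0,0]],[55,[0,0,-0.06],[0,0,0]],[55,[0,0,-0.09],[0,0,0]],[55,[0,0,-0.095],[0,0,0]]]}}

```text
time: 37.13
ee_pos: [0.5212, -0.0532, 0.1929]
eef_rot: [0.994, -0.113, 0.004, -0.0]
ft_force: [1.0, 0.3, 0.9]
width: 0.0477
```

```bash
python3 - <<'E'
from h import *
go(.5683,.3075,.18,-.225)
s=read_state();c=camera("wrist"); save(c["pixels"],"w13.png",(170,60,410,250),3.3)
print((pj(c,[[.5178,-.0525,.017],[.5357,.0255,.005],[.5178,-.0525,.054]],s)-[170,60])*3.3)
E
```

```text
t 37.13 pos [ 0.5212 -0.0532  0.1929] yaw -0.2273 w 0.0477 F [1.  0.3 0.9]
SHIFT [-0.0355 -0.362   0.0131] TURN [-0.0012 -0.0074 -0.0023] total 0.364
[[379.46068547 494.28904574]
 [100.69261262 483.15490167]
 [379.64212146 535.92321429]]
```

View pics/w13.png

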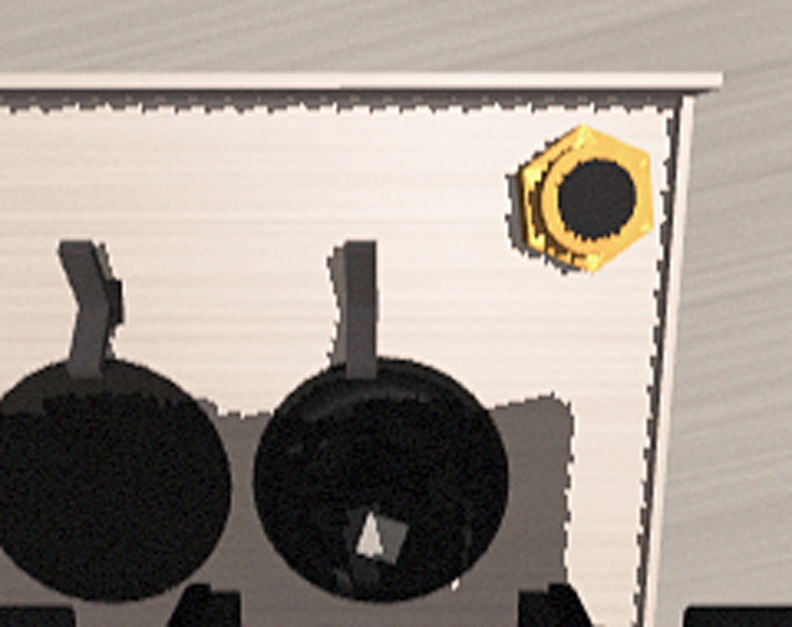

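Handwheel upright, concentric with its pad (circle 254–509 × 357–602). Fetch the gauge.

Emit:
{"op": "arm_command", "data": {"commands": [[86,[-0.002,-0.02,0],[0,0,0]],[86,[-0.005,-0.052,0],[0,0,0]],[86,[-0.009,-0.09,0],[0,0,0]],[86,[-0.013,-0.13,0],[0,0,0]],[86,[-0.017,-0.17,0],[0,0,0]],[86,[-0.021,-0.21,0],[0,0,0]],[86,[-0.025,-0.25,0.002],[0,0,0]],[86,[-0.029,-0.29,0.005],[0,0,0]],[86,[-0.032,-0.325,0.008],[0,0,0]],[86,[-0.034,-0.35,0.01],[0,0,0]]]}}

```text
time: 38.02
ee_pos: [0.5636, 0.2993, 0.1761]
eef_rot: [0.994, -0.112, -0.001, -0.0]
ft_force: [0.9, -0.2, -0.8]
width: 0.0748
```

Emit:
{"op": "arm_command", "data": {"commands": [[86,[-0.001,-0.008,0],[0,0,0]],[86,[-0.001,-0.01,0],[0,0,0]],[86,[-0.001,-0.01,0],[0,0,0]],[86,[-0.001,-0.01,0],[0,0,0]],[86,[-0.001,-0.01,0],[0,0,0]],[86,[-0.001,-0.01,0],[0,0,0]],[86,[-0.001,-0.01,0],[0,0,0]],[86,[-0.001,-0.01,0],[0,0,0]],[86,[-0.001,-0.01,0],[0,0,0]],[86,[-0.001,-0.01,0],[0,0,0]]]}}

```text
time: 38.85
ee_pos: [0.566, 0.3054, 0.1772]
eef_rot: [0.994, -0.113, 0.0, 0.0]
ft_force: [-0.2, -0.3, -0.3]
width: 0.0753
```

```bash
python3 - <<'E'
from h import *
go(.5683,.3075,.0967,-.225)
E
```

```text
t 38.85 pos [0.566  0.3054 0.1772] yaw -0.2273 w 0.0753 F [-0.2 -0.3 -0.3]
SHIFT [ 0.0017 -0.0026  0.0805] TURN [ 0.     -0.0002 -0.0023] total 0.081
```

Emit:
{"op": "arm_command", "data": {"commands": [[86,[0.001,-0.002,0.012],[0,0,0.002]],[86,[0.0017,-0.0026,0.03],[0,0,0.002]],[86,[0.0017,-0.0026,0.05],[0,0,0.002]],[86,[0.0017,-0.0026,0.067],[0,0,0.002]],[86,[0.0017,-0.0026,0.077],[0,0,0.002]],[86,[0.0017,-0.0026,0.08],[0,0,0.002]],[86,[0.0017,-0.0026,0.08],[0,0,0.002]],[86,[0.0017,-0.0026,0.08],[0,0,0.002]],[78,[0.0017,-0.0026,0.08],[0,0,0.002]],[70,[0.0017,-0.0026,0.08],[0,0,0.002]]]}}

```text
time: 39.68
ee_pos: [0.5688, 0.3079, 0.0982]
eef_rot: [0.993, -0.114, 0.001, -0.0]
ft_force: [0.1, 0.6, -0.5]
width: 0.0678
```

Emit:
{"op": "arm_command", "data": {"commands": [[60,[0,0,0],[0,0,0]],[50,[0,0,0],[0,0,0]],[40,[0,0,0],[0,0,0]],[40,[0,0,0],[0,0,0]],[40,[0,0,0],[0,0,0]],[40,[0,0,0],[0,0,0]],[40,[0,0,0],[0,0,0]],[40,[0,0,0],[0,0,0]],[40,[0,0,0],[0,0,0]],[40,[0,0,0],[0,0,0]]], "squeeze": 25}}

```text
time: 40.52
ee_pos: [0.5685, 0.3077, 0.0978]
eef_rot: [0.993, -0.114, 0.0, -0.0]
ft_force: [-1.0, -1.4, 5.7]
width: 0.0574
```

Emit:
{"op": "arm_command", "data": {"commands": [[40,[0,0,-0.003],[0,0,0]],[40,[0,0,-0.009],[0,0,0]],[40,[0,0,-0.018],[0,0,0]],[40,[0,0,-0.03],[0,0,0]],[40,[0,0,-0.042],[0,0,0]],[40,[0,0,-0.053],[0,0,0]],[40,[0,0,-0.06],[0,0,0]],[40,[0,0,-0.064],[0,0,0]],[40,[0,0,-0.065],[0,0,0]],[40,[0,0,-0.065],[0,0,0]]]}}

```text
time: 41.35
ee_pos: [0.5682, 0.3076, 0.1622]
eef_rot: [0.993, -0.114, 0.0, 0.0]
ft_force: [-0.6, -0.1, -1.9]
width: 0.0575
```

```bash
python3 - <<'E'
from h import *
go(.5353,.0245,.16,-.225)
E
```

```text
t 41.35 pos [0.5682 0.3076 0.1622] yaw -0.2292 w 0.0575 F [-0.6 -0.1 -1.9]
SHIFT [0.0323 0.2832 0.0022] TURN [ 0.     -0.0001 -0.0042] total 0.285
```

Emit:
{"op": "arm_command", "data": {"commands": [[40,[0.001,0.01,0],[0,0,-0.001]],[40,[0.003,0.028,0],[0,0,-0.002]],[40,[0.006,0.052,0],[0,0,-0.004]],[40,[0.009,0.08,0],[0,0,-0.004]],[40,[0.012,0.109,0],[0,0,-0.004]],[40,[0.016,0.138,0],[0,0,-0.004]],[40,[0.019,0.167,0],[0,0,-0.004]],[40,[0.022,0.196,0],[0,0,-0.004]],[40,[0.025,0.222,0],[0,0,-0.004]],[40,[0.028,0.245,0],[0,0,-0.004]]]}}

```text
time: 42.18
ee_pos: [0.5388, 0.0597, 0.1616]
eef_rot: [0.994, -0.113, -0.0, 0.0]
ft_force: [-0.1, -0.9, -1.1]
width: 0.0572
```

Emit:
{"op": "arm_command", "data": {"commands": [[40,[0.002,0.018,0],[0,0,0]],[40,[0.003,0.03,0],[0,0,0]],[40,[0.004,0.036,0],[0,0,0]],[40,[0.004,0.038,0],[0,0,0]],[40,[0.004,0.038,0],[0,0,0]],[40,[0.004,0.038,0],[0,0,0]],[40,[0.004,0.038,0],[0,0,0]],[40,[0.004,0.038,0],[0,0,0]],[40,[0.004,0.038,0],[0,0,0]],[40,[0.004,0.038,0],[0,0,0]]]}}

```text
time: 43.02
ee_pos: [0.5353, 0.0252, 0.1621]
eef_rot: [0.994, -0.112, -0.0, -0.0]
ft_force: [-0.1, -0.3, -2.4]
width: 0.0576
```

```bash
python3 - <<'E'
from h import *
go(.5353,.0245,.1,-.225)
s=read_state();c=camera("wrist"); save(c["pixels"],"w14.png",None,1.42)
E
```

```text
t 43.02 pos [0.5353 0.0252 0.1621] yaw -0.2246 w 0.0576 F [-0.1 -0.3 -2.4]
SHIFT [0.0002 0.0006 0.0621] TURN [-0.      0.      0.0004] total 0.062
```

View pics/w14.png

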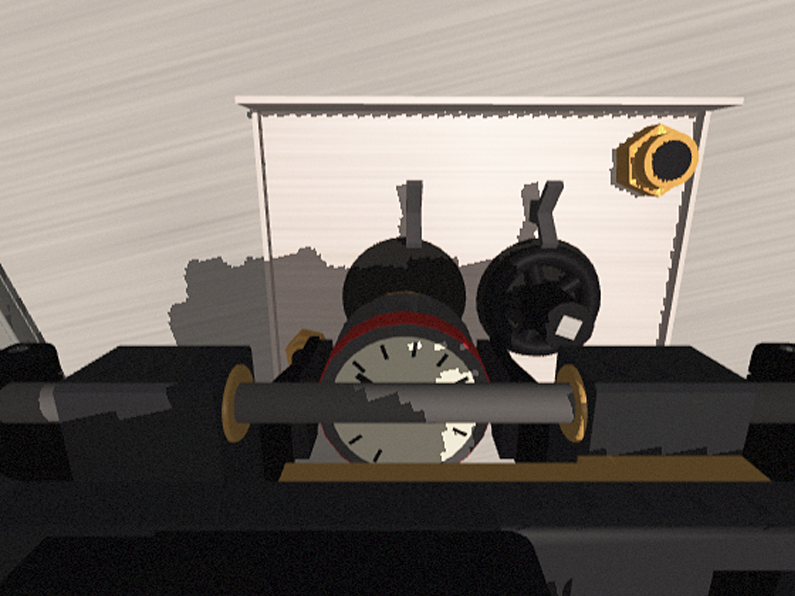

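Gauge is over its pad (pad 343–467, centre 405; gauge 404). Lower.

Emit:
{"op": "arm_command", "data": {"commands": [[40,[0,0.0005,0.006],[0,0,0]],[40,[0,0.0005,0.016],[0,0,0]],[40,[0,0.0005,0.028],[0,0,0]],[40,[0,0.0005,0.04],[0,0,0]],[40,[0,0.0005,0.049],[0,0,0]],[40,[0,0.0005,0.056],[0,0,0]],[40,[0,0.0005,0.06],[0,0,0]],[40,[0,0.0005,0.062],[0,0,0]],[40,[0,0.0005,0.062],[0,0,0]],[40,[0,0.0005,0.062],[0,0,0]]]}}

```text
time: 43.9
ee_pos: [0.5354, 0.0243, 0.1005]
eef_rot: [0.994, -0.112, 0.0, -0.0]
ft_force: [-0.3, -0.2, -2.4]
width: 0.0572
```

Emit:
{"op": "arm_command", "data": {"commands": [[40,[0,0,0.0004],[0,0,0]],[40,[0,0,0.0008],[0,0,0]],[40,[0,0,0.0012],[0,0,0]],[40,[0,0,0.0016],[0,0,0]],[40,[0,0,0.0019],[0,0,0]],[40,[0,0,0.0022],[0,0,0]],[40,[0,0,0.0022],[0,0,0]],[40,[0,0,0.0022],[0,0,0]],[40,[0,0,0.0022],[0,0,0]],[40,[0,0,0.0022],[0,0,0]]]}}

```text
time: 44.73
ee_pos: [0.5351, 0.0242, 0.0979]
eef_rot: [0.994, -0.112, 0.0, 0.0]
ft_force: [-1.2, -0.5, -1.6]
width: 0.057
```

Emit:
{"op": "arm_command", "data": {"commands": [[40,[0,0,0.0003],[0,0,0]],[40,[0,0,0.0006],[0,0,0]],[40,[0,0,0.0008],[0,0,0]],[40,[0,0,0.0008],[0,0,0]],[40,[0,0,0.0008],[0,0,0]],[40,[0,0,0.0008],[0,0,0]],[40,[0,0,0.0008],[0,0,0]],[40,[0,0,0.0008],[0,0,0]],[40,[0,0,0.0008],[0,0,0]],[40,[0,0,0.0008],[0,0,0]]]}}

```text
time: 45.57
ee_pos: [0.5352, 0.0243, 0.0977]
eef_rot: [0.994, -0.112, 0.0, 0.0]
ft_force: [-1.9, -0.2, 5.7]
width: 0.0574
```

Contact. Release, rise and back off.

Emit:
{"op": "arm_command", "data": {"commands": [[67,[0,0,0],[0,0,0]],[70,[0,0,0],[0,0,0]],[74,[0,0,0],[0,0,0]],[80,[0,0,0],[0,0,0]],[82,[0,0,0],[0,0,0]],[82,[0,0,0],[0,0,0]],[82,[0,0,-0.01],[0,0,0]],[82,[0,0,-0.025],[0,0,0]],[82,[0,0,-0.05],[0,0,0]],[82,[0,0,-0.08],[0,0,0]]]}}

```text
time: 46.4
ee_pos: [0.5343, 0.0242, 0.1775]
eef_rot: [0.994, -0.112, -0.001, 0.0]
ft_force: [0.2, 0.2, 0.2]
width: 0.0711
```

Emit:
{"op": "arm_command", "data": {"commands": [[82,[-0.01,0,-0.03],[0,0,0]],[82,[-0.02,0,-0.06],[0,0,0]],[82,[-0.04,0,-0.09],[0,0,0]],[82,[-0.06,0.02,-0.1],[0,0,0]],[82,[-0.07,0.03,-0.1],[0,0,0]],[82,[-0.07,0.03,-0.1],[0,0,0]],[82,[-0.07,0.03,-0.1],[0,0,0]],[82,[-0.07,0.03,-0.1],[0,0,0]],[82,[-0.07,0.03,-0.1],[0,0,0]],[82,[-0.07,0.03,-0.1],[0,0,0]]]}}

```text
time: 47.23
ee_pos: [0.4605, 0.0111, 0.2768]
eef_rot: [0.994, -0.112, -0.0, -0.0]
ft_force: [-0.5, -0.4, -0.4]
width: 0.0712
```

```bash
python3 - <<'E'
from h import *
go(.5,0,.2,-.225)
s=read_state();c=camera("wrist"); save(c["pixels"],"w15.png",None,1.42)
print(pj(c,[[.5178,-.0525,.017],[.5357,.0255,.062],[.5178,-.0525,.005],[.5357,.0255,.005],[.5828,-.1223,.028],[.518,.0893,.022]],s)*1.42)
c=camera("side"); save(c["pixels"],"s15.png",(200,110,380,280),3.5)
E
```

```text
t 47.23 pos [0.4605 0.0111 0.2768] yaw -0.2245 w 0.0712 F [-0.5 -0.4 -0.4]
SHIFT [0.041  0.002  0.0768] TURN [-0.      0.0008  0.0005] total 0.087
[[467.32777616 175.77368642]
 [359.01070569 176.06192164]
 [465.23096518 175.65185549]
 [365.9866112  175.43797239]
 [549.80071073  60.30623094]
 [291.14746623 216.89948558]]
```

View pics/w15.png

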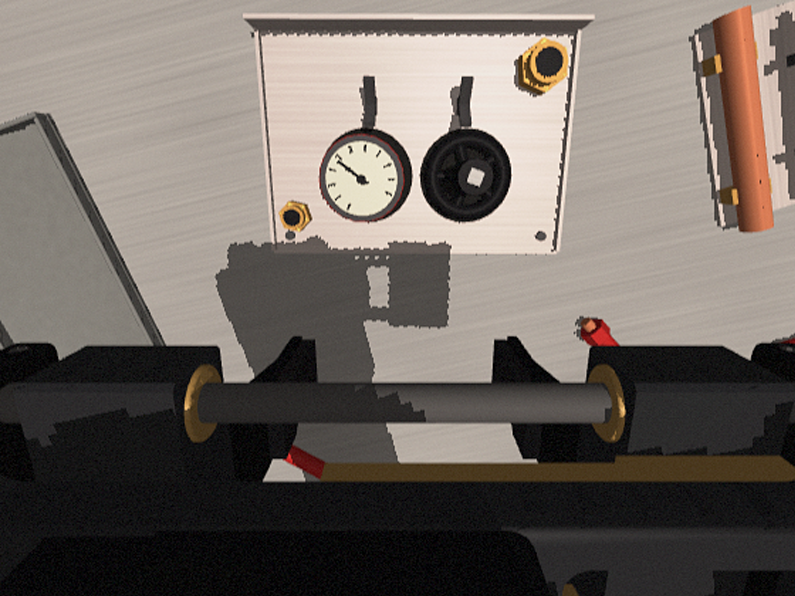

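View pics/s15.png

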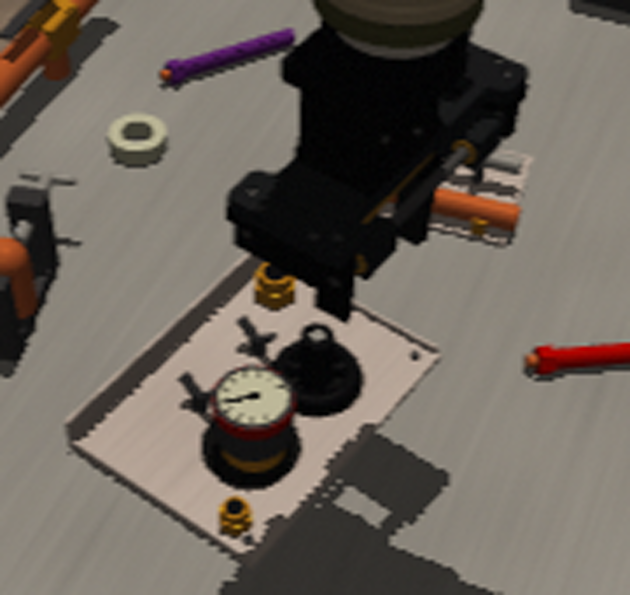

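Both are upright on their pads (dial at (361,178), predicted (359,176)), and the bushings are where they were. One last look at the bulb from above.

```bash
python3 - <<'E'
from h import *
c=camera("top"); save(c["pixels"],"t16.png",(345,175,425,265),6.5); print(np.round(read_state()["joint_vel"],3))
E
```

```text
[ 0.001 -0.006 -0.001  0.001  0.001  0.001 -0.001]
```

View pics/t16.png

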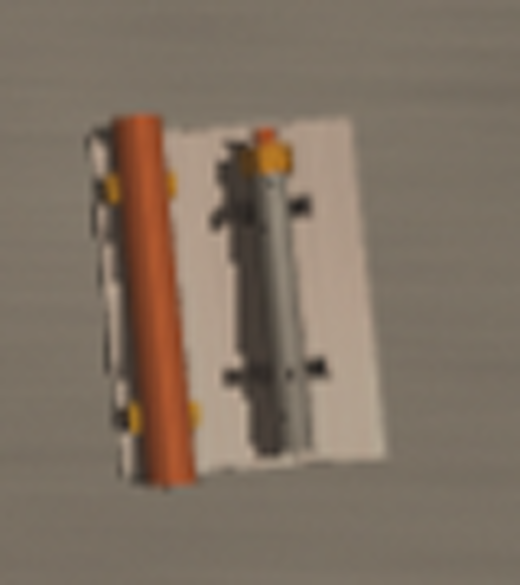

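The bulb runs from row 128 to 452 (mid 290) and the saddles are at 206 and 370 (mid 288), so it is centred.

```bash
python3 -c "
from bench import *
close_job()"
```

```text
the job is handed in; nothing more can be done
```

The job is done and handed in after about 47 s of robot time. I stood the gauge and the handwheel upright in the side tray, moved the chrome bulb to the carrier, then put both back on their own rack pads.

- **Bulb:** it is seated in both carrier saddles with the hexagon end pointing away from the robot. It is centred lengthways to within about 1 mm in both the wrist and top pictures.
- **Gauge and handwheel:** both stand upright, each within about 2 mm of its pad's centre.
- **Bushings:** both showed within about 2 px (roughly 2 mm) of their starting positions in the last wrist picture.
- **Contact:** wrist readings after each move stayed at about 6 N or less. The arm ended clear of everything and still.

No check failed. My first fit of the carrier's angle disagreed between the cameras because I had taken the copper pipe as 150 mm long. With about 160 mm, which the pictures showed, the fits agreed to within about 2 mm and 0.006 rad, before I set the bulb down.

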